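# Stack resin prints with a separator and hold the recessed cure button

## Robot

A 6-joint arm with a two-finger parallel gripper is mounted at the origin on the work surface. World frame = base frame: x ahead of the robot, y to its left, z up, the work surface at z = 0. Lengths are in m, angles in rad, forces in N, time in s.
With the tool pointing down it reaches from about 0.425 to 0.95 m from the base axis. Payload 3.5 kg.
Tool frame: the origin (TCP) lies at the very end of the fingers, on their centre line; the grasp point (between the pads) lies bot.hold_point_z behind it (bot.hold_point_z is the distance from the TCP to the grasp point, in m); z points along the fingers, y is the direction in which the jaws open and shut (so a half turn about z gives the same grasp; the last joint's range is limited). The gripper opens to 85 mm and grips with 20 to 120 N. Pads are 22 mm wide; open, the fingers measure 114 mm over their backs; the gripper's body (76 mm by 85 mm) begins 54 mm behind the grasp point. The pads swing forward as they close: fully open they stand 13 mm farther back than shut.
Start: joints at [-1.403, 0.286, 1.577, -0, 1.279, -0.15], TCP at [0.211, -0.641, 0.231] pointing down, gripper open.
Joint ranges: [-2.77, 2.77], [-0.9, 2.22], [0.21, 2.48], [-1.53, 4.67], [0.24, 2.81], [-2.84, 2.84]. Speed limits (rad/s): [2.79, 2.79, 3.14, 3.14, 3.14, 3.14].

## Interface

Orientations are given as a unit quaternion [x, y, z, w].
In Python, from cell import bot gives the robot as it stands.
- The arm moves only by the tool drive_tool, never from a script. Its arguments are lists of equal length, an entry for each row: "gripper": the opening, from -1 (shut) to 1 (fully open), so that 0 is half open; "linear": the shift along the tool's x, y, z in units of 4 cm (1.0 is 4 cm), a list of three; "yaw": the turn about the tool's z in units of 0.12 rad (1.0 is 0.12 rad). A call has 1 to 8 rows; each row shifts and turns the pose as measured when the row begins, along the tool's axes as they then stand; what a row does not reach is not made up. A row lasts 1/10 s, in which the tool goes at most 50 mm and 8.59 degrees, less where a joint would pass 70% of its speed; a pose out of reach is approached as far as the arm can. A call with a number of a shift or a turn outside -1 to 1 is refused whole. A call with a gripper value outside its range is refused whole. The fingers move at their own pace and stop on an object; "grip_force" is the grip in N (left out, the last holds). Time passes only in rows, so rows that do not move let the fingers close. It gives the time, the measured TCP pose, the force and the opening at its end, in the units of the state.
- bot.read_state(): the state, without advancing time (a new reading comes with each control period).
- bot.grab_frame(name): name is "scene" or "side" or "wrist"; returns a dict with "color" (384x512x3 uint8, red, green, blue), "fovy" (degrees; the focal length in pixels is half the picture's height over the tangent of half this angle, whatever the lens; pixels are square), "cx", "cy" (the principal point, pixels), "cam_to_world" (4x4, takes a point from camera to world coordinates); the wrist camera has in their place "mount" (4x4, takes a point from camera to tool coordinates, whose origin is the TCP and whose axes are the flange's). Camera axes: x right, y down, z forward; pixel columns grow to the right and rows downward; lengths in m; the calibration is good to about 2 mm. A picture is of the moment at which its call begins: read the wrist's pose just before it. There is no depth.
- bot.sign_off(): hands the job in, once; it reports no verdict.
The state is a dict: "time_s": time; "joints": joint angles; "qd": joint speeds; "tau": joint torques, N m; "eef_pos": TCP position; "tool_rot": TCP orientation; "wrist_force": force on the tool from outside, world axes, zero at the start; "wrist_torque": the same for the moment, N m; "gripper_width": opening from 0.0 (shut) to 1.0 (fully open).
Only numpy, scipy, OpenCV 4.12 (cv2) and the standard library are available. Lean on these libraries where they do the work, as an engineer would, in place of code of your own. Each camera call takes 0.05 s, during which the arm holds its last target.

## Task

Set up the curing pad: lay the separator sheet centred and square on the tile that already lies on the pad, then stack the second tile centred and square on top of the sheet, leaving the bottom tile where it is. Then take the stylus out of its holder, reach it down through the round hole in the top of the control box and press the recessed button fully down; finish while still gripping the stylus and holding the button down. Do not knock the spool, the jar or the scraper about.

Things in the scene. Friction and masses are not known exactly. Their poses are not given: they have to be found in the camera images.
- pad: Curing pad, fixed: white base plate 160 x 130 x 14 mm (x, y, height) with a bare aluminium pad block 70 x 40 mm in its middle whose top is 30 mm above the table, and two low grey lamp bars (26 mm high) along its two short edges at x = +-68 mm. Origin under its centre, z up. The pad and the control box may stand either way round (left or right).
- pad_top (a point): Centre of the top of the pad block, 30 mm above the table.
- tile_low: Bottom tile, loose, grey plastic slab 80 x 50 x 12 mm (x, y, z) with three thin dark bars on its top, lying on the pad block about in line with it. Origin at the centre of its underside.
- sheet: Separator sheet, loose: stiff plain black plastic plate 88 x 56 x 5 mm (x, y, z), no marks, about 30 g. Starts centred on a plywood rest 70 x 36 x 18 mm, its underside 18 mm above the table; it overhangs the rest by 10 mm along the long sides, so it can be gripped across its 56 mm width. Origin at the centre of its underside. Sheet and second tile may swap rests.
- tile_top: Second tile, loose: same as the bottom tile (80 x 50 x 12 mm, about 60 g), starting centred on the other plywood rest (70 x 36 x 18 mm), its underside 18 mm above the table; overhang 7 mm along the long sides. Origin at the centre of its underside.
- holder: Stylus holder, fixed: wooden block 50 x 50 x 56 mm with a 9 mm hole down through its middle, from above. Origin under its centre.
- stylus: Stylus, loose, about 40 g: straight steel shaft 6 mm in diameter and 50 mm long, then a black square handle 14 x 14 x 65 mm (sides along its x and y) up to 115 mm above the tip. Starts upright in the holder, tip down, the handle's shoulder resting on the holder's top (tip 6 mm, shoulder 56 mm, handle top 121 mm above the table). Origin at the tip, z along the shaft towards the handle.
- stylus_tip (a point): The tip of the stylus (its origin).
- stylus_grip (a point): Point on the stylus axis inside the handle, 90 mm above the tip (40 mm above the shoulder): a good place to grip.
- control_box: Control box, fixed: grey box 100 x 120 x 60 mm (x, y, height) with a flat top, a round hole 14 mm in diameter in the middle of it, vent slots to one side and a small dark window on the other. The top is 6 mm thick and the box is hollow below. Origin under its centre, z up.
- hole (a point): Centre of the hole's mouth, in the box's top face, 60 mm above the table.
- button_top (a point): Centre of the top of the recessed button, straight under the hole: 25 mm below the box's top face when up (35 mm above the table), 31 mm when fully down. The cap is 22 mm in diameter, wider than the hole.
- button (a joint): Travel of the button, m: 0 up, 0.006 fully down. Sprung: begins to move at about 2 N, about 5 N when fully down, springs back when let go.
- spool: Bystander: filament spool lying flat, 180 mm across, 60 mm high. Origin under its centre.
- jar: Bystander: closed jar, 64 mm across, 85 mm high. Origin under its centre.
- scraper: Bystander: scraper with a wooden handle lying flat across, beyond the work, 200 mm long.
There are look-alikes about, which are no part of the job. Leave any purple look-alike of the stylus alone.

How it is judged:
By the outcome, as a careful person would: the job done as asked, in the order asked, and still so for the second after the job is handed in, while the arm keeps its last pose, push and grip.
It also fails if it takes over 72 s, if anything falls off the work surface, if the arm or the gripper's body presses on something with over 40 N, if the wrist force passes 120 N, or if a joint passes its speed limit or range.

## Working session

There is one attempt and no reset: what is moved stays moved. The work goes in short steps, Python scripts to look and compute and a tool call to move; the robot and the scene stay as the last step left them, time stands still between calls to the robot, and variables do not carry over. Pictures are saved under pics/ and viewed, and the job is handed in when it is done.

Besides the shell and the picture viewer there is one more tool, called after "Emit:" by a JSON object that holds its "name" and its "arguments", one argument or row to a line. drive_tool: Moves the arm, as the interface text tells. Shifts and turns lie within -1 to 1; 1 stands for 4 cm of shift or 0.12 rad of turn. Its arguments: {"type":"object","properties":{"gripper":{"type":"array","items":{"type":"number"}},"linear":{"type":"array","items":{"type":"array","items":{"type":"number","minimum":-1,"maximum":1}}},"yaw":{"type":"array","items":{"type":"number","minimum":-1,"maximum":1}},"grip_force":{"type":"number"}},"required":["gripper","linear","yaw"]}

```bash
ls; mkdir -p pics; python3 - <<'E'
from cell import bot
import cv2
s=bot.read_state(); print(s, bot.hold_point_z)
for n in("scene","side","wrist"):
    f=bot.grab_frame(n); cv2.imwrite(f"pics/{n}0.png",f["color"][:,:,::-1])
    print(n,f["fovy"],f["cx"],f["cy"],f.get("cam_to_world",f.get("mount")).round(4).tolist())
E
```

```text
pics
{'time_s': 0.0, 'joints': array([-1.40299253e+00,  2.87154038e-01,  1.57820839e+00,  3.54433956e-06,
        1.27858068e+00, -1.50015870e-01]), 'qd': array([-0.00090398, -0.00039057,  0.0017251 , -0.00041519,  0.00012485,
        0.00032571]), 'tau': array([ 1.46029692e-03, -4.05971789e+01, -2.92630059e+01, -4.76533671e-05,
        5.76057384e-03, -1.23283730e-06]), 'eef_pos': array([ 0.21084126, -0.64052565,  0.22993793]), 'tool_rot': array([ 9.87399780e-01,  1.58241253e-01, -8.75592612e-06, -1.17519747e-03]), 'wrist_force': array([ 0.05524373, -0.06174651, -0.39156307]), 'wrist_torque': array([-0.02999045,  0.0050119 , -0.03419652]), 'gripper_width': 1.0021787531375401} 0.0187
scene 45.21586506298873 252.3521739390135 186.37828095969365 [[0.7831, 0.3477, -0.5156, 1.2615], [0.6216, -0.464, 0.6312, -0.8174], [-0.0198, -0.8148, -0.5794, 0.8235], [0.0, 0.0, 0.0, 1.0]]
side 44.76139326399891 251.30359392955674 186.81715928244307 [[-0.8455, -0.3204, 0.4271, 0.0816], [-0.5339, 0.5168, -0.6692, 0.8188], [-0.0063, -0.7939, -0.608, 0.8532], [0.0, 0.0, 0.0, 1.0]]
wrist 62.686682928788365 255.63081157634733 191.73586010552458 [[0.0001, -0.9456, -0.3253, 0.0831], [1.0, 0.0002, -0.0003, 0.0004], [0.0003, -0.3253, 0.9456, -0.1428], [0.0, 0.0, 0.0, 1.0]]
```

View pics/scene0.png

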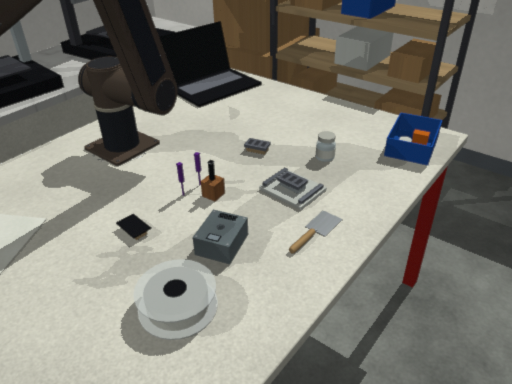

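View pics/side0.png

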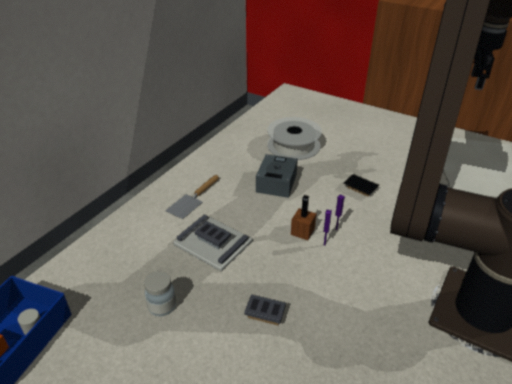

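View pics/wrist0.png

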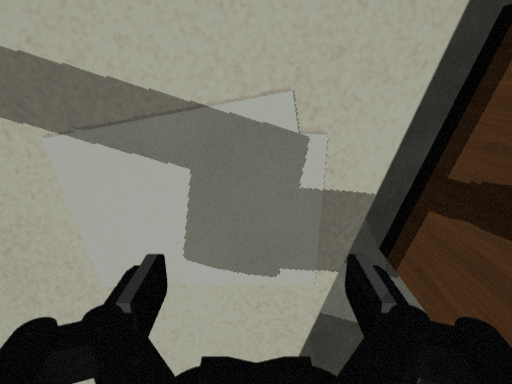

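The scene view shows the sheet (black plate) at about (133,226), the pad with its tile at (293,186), the second tile at (257,145), the holder with a black-handled stylus at (212,180), two purple look-alikes at (181,172) and (198,160), the control box at (222,236), the spool, the jar and the scraper. I'll do a rough localisation first.

```bash
cat > h.py <<'E'
import numpy as np, cv2
from cell import bot
from scipy.spatial.transform import Rotation as R
def grab(n,save=None):
    s=bot.read_state(); f=bot.grab_frame(n)
    if n=="wrist":
        T=np.eye(4);T[:3,:3]=R.from_quat(s["tool_rot"]).as_matrix();T[:3,3]=s["eef_pos"]
        f["T"]=T@f["mount"]
    else: f["T"]=np.array(f["cam_to_world"])
    f["f"]=192/np.tan(np.radians(f["fovy"])/2); f["bgr"]=f["color"][:,:,::-1].copy()
    if save: cv2.imwrite(f"pics/{save}.png",f["bgr"])
    return f
def ray(f,uv):
    uv=np.atleast_2d(np.array(uv,float))
    d=np.c_[(uv[:,0]-f["cx"])/f["f"],(uv[:,1]-f["cy"])/f["f"],np.ones(len(uv))]@f["T"][:3,:3].T
    return f["T"][:3,3],d
def plane(f,uv,z):
    o,d=ray(f,uv); return o+d*((z-o[2])/d[:,2])[:,None]
def proj(f,P):
    P=np.atleast_2d(P); c=(P-f["T"][:3,3])@f["T"][:3,:3]
    return c[:,:2]/c[:,2:]*f["f"]+[f["cx"],f["cy"]]
def tri(fs,uvs):
    A=np.zeros((3,3));b=np.zeros(3)
    for f,u in zip(fs,uvs):
        o,d=ray(f,u);d=d[0]/np.linalg.norm(d[0]);M=np.eye(3)-np.outer(d,d);A+=M;b+=M@o
    return np.linalg.solve(A,b)
def yaw(): # tool x axis direction in world
    m=R.from_quat(bot.read_state()["tool_rot"]).as_matrix(); return m
def move(target,jaw=None):
    """target world TCP; jaw: world angle (rad) of tool y axis (mod pi). prints tool-frame shift in units and yaw units"""
    s=bot.read_state();m=R.from_quat(s["tool_rot"]).as_matrix()
    d=m.T@(np.array(target)-s["eef_pos"])
    cur=np.arctan2(m[1,1],m[0,1])
    out=d/0.04
    y=None
    if jaw is not None:
        w=(jaw-cur+np.pi/2)%np.pi-np.pi/2   # world ccw; tool z down -> yaw = -w
        y=-w/0.12
    print("shift units",out.round(2),"yaw units",None if y is None else round(y,2),"jaw deg",np.degrees(cur).round(2),"tilt",m[:,2].round(4),"q6",s["joints"][5].round(3),"pos",s["eef_pos"].round(4),"t",round(s["time_s"],2))
E
python3 - <<'E'
from h import *
S=grab("scene");D=grab("side")
for n,a,b,z in [("box",(222,230),(277,170),.06),("pad",(293,183),(213,236),.04),("tile",(257,145),(266,307),.03),("sheet",(133,225),(361,185),.023),("sty",(211.5,161),(305,197),.12),("p1",(180,165),(328,211),.12),("p2",(197,154),(340,197),.12),("spool",(177,290),(295,133),.06),("jar",(326,140),(159,280),.085)]:
    print(n,tri([S,D],[a,b]).round(3),plane(S,a,z)[0].round(3),plane(D,b,z)[0].round(3))
def up(f,box,n,k):
    x,y,w,h=box;cv2.imwrite(f"pics/{n}.png",cv2.resize(f["bgr"][y:y+h,x:x+w],None,fx=k,fy=k,interpolation=cv2.INTER_CUBIC))
up(S,(100,120,240,150),"sc1",3.3); up(D,(160,130,230,210),"sd1",2.8)
E
```

```text
box [ 0.627 -0.173  0.049] [ 0.639 -0.181  0.06 ] [ 0.618 -0.163  0.06 ]
pad [0.637 0.137 0.026] [0.65  0.122 0.04 ] [0.626 0.147 0.04 ]
tile [0.408 0.255 0.023] [0.417 0.246 0.03 ] [0.404 0.259 0.03 ]
sheet [ 0.398 -0.277  0.019] [ 0.403 -0.28   0.023] [ 0.396 -0.272  0.023]
sty [ 0.461 -0.023  0.119] [ 0.464 -0.023  0.12 ] [ 0.46  -0.024  0.12 ]
p1 [ 0.389 -0.056  0.089] [ 0.406 -0.092  0.12 ] [ 0.388 -0.005  0.12 ]
p2 [ 0.393 -0.037  0.132] [ 0.403 -0.02   0.12 ] [ 0.385 -0.07   0.12 ]
spool [ 0.682 -0.386  0.051] [ 0.693 -0.39   0.06 ] [ 0.672 -0.376  0.06 ]
jar [0.623 0.349 0.072] [0.634 0.329 0.085] [0.614 0.357 0.085]
```

View pics/sc1.png

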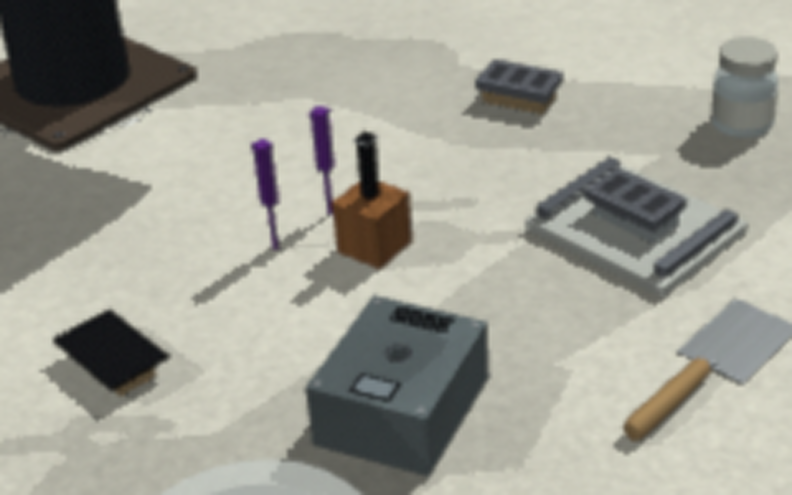

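View pics/sd1.png

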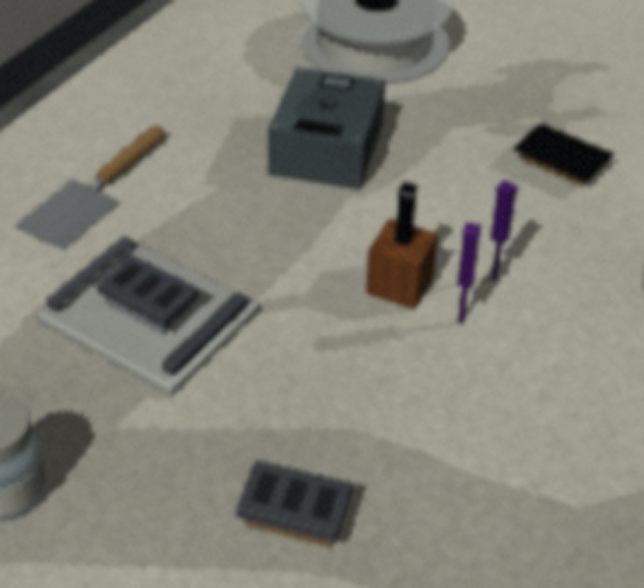

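```bash
python3 - <<'E'
from h import *
S=grab("scene")
def c(l,z): 
    p=plane(S,np.array(l)/3.3+[100,120],z)[:,:2]; print(p.mean(0).round(3)); 
    for i in range(4):
        e=p[(i+1)%4]-p[i]; print("   ",np.linalg.norm(e).round(3),np.degrees(np.arctan2(e[1],e[0])).round(1))
c([(54,342),(110,310),(168,355),(115,388)],.023)
c([(478,85),(495,60),(562,72),(546,98)],.03)
c([(575,195),(610,165),(685,203),(655,232)],.042)
c([(375,297),(489,321),(430,418),(308,390)],.06)
c([(333,213),(366,184),(412,207),(380,235)],.056)
print("hole",plane(S,np.array((399,353))/3.3+[100,120],.06).round(3))
move([0.4,-0.28,0.22],np.radians(70))
E
```

```text
[ 0.406 -0.28 ]
    0.056 85.9
    0.084 -6.5
    0.053 -93.3
    0.085 175.6
[0.414 0.254]
    0.054 109.9
    0.075 16.8
    0.055 -70.5
    0.075 -163.8
[0.638 0.128]
    0.059 92.9
    0.09 -6.7
    0.053 -86.5
    0.09 177.3
[ 0.631 -0.174]
    0.098 18.9
    0.119 -72.5
    0.098 -160.9
    0.119 107.4
[ 0.478 -0.039]
    0.052 98.5
    0.057 -2.4
    0.049 -83.3
    0.055 -179.6
hole [[ 0.629 -0.174  0.06 ]]
shift units [ 7.31 -7.1   0.28] yaw units 5.56 jaw deg -71.79 tilt [-1.e-04  8.e-04 -1.e+00] q6 -0.15 pos [ 0.2109 -0.641   0.2308] t 0.3
```

Emit:
{"name": "drive_tool", "arguments": {
  "gripper": [1, 1, 1, 1, 1, 1, 1, 1],
  "linear": [
    [0.85, -0.85, 0],
    [0.85, -0.85, 0],
    [0.85, -0.85, 0],
    [0.85, -0.85, 0],
    [0.85, -0.85, 0],
    [0.85, -0.85, 0],
    [0.85, -0.85, 0],
    [0.85, -0.85, 0]
  ],
  "yaw": [0, 0, 0, 0, 0, 0, 0, 0]
}}

```text
time_s: 1.1
eef_pos: [0.3871, -0.2911, 0.2292]
tool_rot: [0.988, 0.152, 0.001, 0.0]
wrist_force: [0.1, -0.4, 0.1]
gripper_width: 1.001
```

```bash
python3 - <<'E'
from h import *
move([0.4,-0.28,0.20],np.radians(85))
E
```

```text
shift units [ 0.39 -0.17  0.73] yaw units 3.28 jaw deg -72.47 tilt [ 1.2e-03 -6.0e-04 -1.0e+00] q6 0.41 pos [ 0.3871 -0.2911  0.2292] t 1.1
```

Emit:
{"name": "drive_tool", "arguments": {
  "gripper": [1, 1, 1, 1, 1],
  "linear": [
    [0.1, -0.04, 0.2],
    [0.1, -0.04, 0.2],
    [0.1, -0.04, 0.2],
    [0.1, -0.04, 0.15],
    [0, 0, 0]
  ],
  "yaw": [0.82, 0.82, 0.82, 0.82, 0]
}}

```text
time_s: 1.6
eef_pos: [0.4053, -0.2747, 0.1996]
tool_rot: [0.999, -0.045, 0.002, 0.001]
wrist_force: [0.4, 0.1, 0.4]
gripper_width: 1.007
```

```bash
python3 - <<'E'
from h import *
f=grab("wrist","w1"); move([0.4,-0.28,0.20],np.radians(85))
E
```

```text
shift units [-0.12  0.14  0.  ] yaw units -0.02 jaw deg -95.12 tilt [ 0.0047 -0.0024 -1.    ] q6 0.855 pos [ 0.4054 -0.275   0.2001] t 1.65
```

View pics/w1.png

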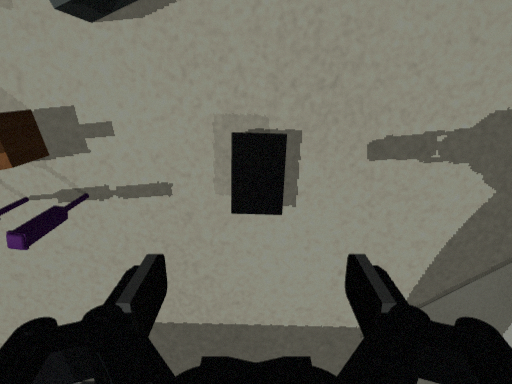

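```bash
cat >> h.py <<'E'
def rect(f,mask,roi,z,minarea=300):
    x,y,w,h=roi; m=np.zeros(mask.shape,np.uint8); m[y:y+h,x:x+w]=mask[y:y+h,x:x+w]
    cs,_=cv2.findContours(m,cv2.RETR_EXTERNAL,cv2.CHAIN_APPROX_NONE)
    c=max(cs,key=cv2.contourArea).reshape(-1,2).astype(float)
    P=plane(f,c,z)[:,:2]
    r=cv2.minAreaRect((P*1000).astype(np.float32))
    (cx,cy),(w_,h_),a=r
    if w_<h_: w_,h_,a=h_,w_,a+90
    a=(a+90)%180-90
    print("rect centre",round(cx/1000,4),round(cy/1000,4),"size mm",round(w_,1),round(h_,1),"long axis deg",round(a,2))
    return np.array([cx,cy])/1000,a
E
python3 - <<'E'
from h import *
f=grab("wrist")
g=f["bgr"].max(2); 
c,a=rect(f,(g<40).astype(np.uint8)*255,(200,110,130,120),.023)
move([c[0],c[1],0.2],np.radians(a+90))
S=grab("scene"); m=(S["bgr"].max(2)<40).astype(np.uint8)*255
rect(S,m,(105,205,60,40),.023)
E
```

```text
rect centre 0.3981 -0.2771 size mm 88.1 55.2 long axis deg -7.06
shift units [-0.18  0.06  0.01] yaw units 0.28 jaw deg -95.12 tilt [ 0.0052 -0.003  -1.    ] q6 0.855 pos [ 0.4054 -0.2754  0.2005] t 1.7
rect centre 0.4053 -0.2811 size mm 86.3 53.0 long axis deg -7.11
```

Emit:
{"name": "drive_tool", "arguments": {
  "gripper": [1, 1, 1, 1, 1, 1],
  "linear": [
    [-0.18, 0.06, 0.9],
    [0, 0, 0.9],
    [0, 0, 0.9],
    [0, 0, 0.8],
    [0, 0, 0.3],
    [0, 0, 0]
  ],
  "yaw": [0.28, 0, 0, 0, 0, 0]
}}

```text
time_s: 2.35
eef_pos: [0.4018, -0.2843, 0.051]
tool_rot: [0.998, -0.06, 0.008, 0.007]
wrist_force: [-0.6, -0.6, -0.1]
gripper_width: 1.003
```

```bash
python3 - <<'E'
from h import *
f=grab("wrist","w2"); move([0.3981,-0.2771,0.007],np.radians(82.9))
E
```

```text
shift units [-0.15 -0.19  1.12] yaw units 0.04 jaw deg -96.85 tilt [ 0.0163 -0.0156 -0.9997] q6 0.866 pos [ 0.4023 -0.2847  0.0519] t 2.4
```

View pics/w2.png

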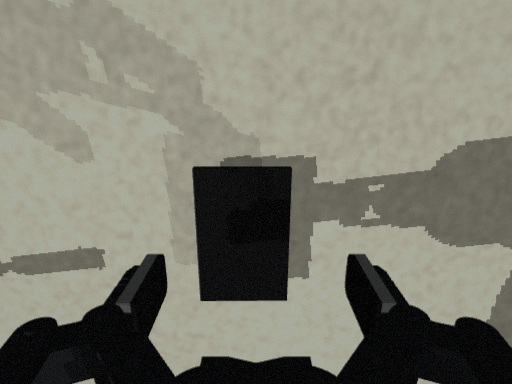

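Emit:
{"name": "drive_tool", "arguments": {
  "gripper": [1, 1, 1],
  "linear": [
    [-0.15, -0.19, 0.2],
    [0, 0, 0.3],
    [0, 0, 0]
  ],
  "yaw": [0, 0, 0]
}}

```text
time_s: 2.7
eef_pos: [0.3996, -0.2787, 0.0348]
tool_rot: [0.998, -0.059, 0.012, 0.01]
wrist_force: [-0.7, -0.4, -0.0]
gripper_width: 1.001
```

```bash
python3 - <<'E'
from h import *
move([0.3981,-0.2771,0.007],np.radians(82.9))
f=grab("wrist")
g=f["bgr"].max(2); 
c,a=rect(f,(g<40).astype(np.uint8)*255,(180,110,140,190),.023)
move([c[0],c[1],0.007],np.radians(a+90))
E
```

```text
shift units [-0.06 -0.05  0.69] yaw units 0.04 jaw deg -96.82 tilt [ 0.0222 -0.022  -0.9995] q6 0.87 pos [ 0.3996 -0.2787  0.0348] t 2.7
rect centre 0.403 -0.2777 size mm 78.2 55.4 long axis deg -7.02
shift units [ 0.05 -0.06  0.71] yaw units 0.03 jaw deg -96.82 tilt [ 0.0228 -0.0226 -0.9995] q6 0.87 pos [ 0.3999 -0.279   0.0355] t 2.75
```

Emit:
{"name": "drive_tool", "arguments": {
  "gripper": [1],
  "linear": [
    [0, 0, 0]
  ],
  "yaw": [0]
}}

```text
time_s: 2.85
eef_pos: [0.4003, -0.2794, 0.036]
tool_rot: [0.998, -0.059, 0.013, 0.011]
wrist_force: [0.5, 0.1, 0.7]
gripper_width: 0.996
```

```bash
python3 - <<'E'
from h import *
move([0.4,-0.2771,0.007],np.radians(82.9)); print(bot.read_state()["qd"].round(3))
for i in range(3):
  bot.grab_frame("scene");move([0.4,-0.2771,0.007],np.radians(82.9));print(bot.read_state()["qd"].round(3))
E
```

```text
shift units [-0.03 -0.07  0.72] yaw units 0.04 jaw deg -96.81 tilt [ 0.0237 -0.0235 -0.9994] q6 0.87 pos [ 0.4003 -0.2794  0.036 ] t 2.85
[ 0.001 -0.005 -0.001  0.001 -0.001 -0.001]
shift units [-0.03 -0.07  0.72] yaw units 0.04 jaw deg -96.81 tilt [ 0.0237 -0.0235 -0.9994] q6 0.87 pos [ 0.4003 -0.2794  0.0361] t 2.9
[-0.002  0.001 -0.001  0.     0.001  0.   ]
shift units [-0.03 -0.07  0.72] yaw units 0.04 jaw deg -96.82 tilt [ 0.0237 -0.0235 -0.9994] q6 0.87 pos [ 0.4003 -0.2794  0.0361] t 2.95
[ 0.001  0.003  0.001  0.001 -0.001  0.002]
shift units [-0.03 -0.07  0.72] yaw units 0.04 jaw deg -96.82 tilt [ 0.0235 -0.0233 -0.9995] q6 0.87 pos [ 0.4003 -0.2794  0.036 ] t 3.0
[ 0.001  0.002  0.002 -0.002 -0.003  0.002]
```

Emit:
{"name": "drive_tool", "arguments": {
  "gripper": [1, 1, 1, 1],
  "linear": [
    [0, 0, 0],
    [0, 0, 0],
    [0, 0, 0],
    [0, 0, 0]
  ],
  "yaw": [0, 0, 0, 0]
}}

```text
time_s: 3.4
eef_pos: [0.4007, -0.2798, 0.0366]
tool_rot: [0.998, -0.059, 0.013, 0.011]
wrist_force: [0.6, -0.1, -0.5]
gripper_width: 1.0
```

```bash
python3 - <<'E'
from h import *
move([0.4,-0.2771,0.007],np.radians(82.9)); print(bot.read_state()["qd"].round(3))
for i in range(1):
  bot.grab_frame("scene");move([0.4,-0.2771,0.007],np.radians(82.9));print(bot.read_state()["qd"].round(3))
E
```

```text
shift units [-0.04 -0.08  0.74] yaw units 0.04 jaw deg -96.82 tilt [ 0.0244 -0.0243 -0.9994] q6 0.87 pos [ 0.4007 -0.2798  0.0366] t 3.4
[-0.001 -0.001 -0.001 -0.001  0.    -0.003]
shift units [-0.04 -0.08  0.74] yaw units 0.04 jaw deg -96.82 tilt [ 0.0244 -0.0242 -0.9994] q6 0.87 pos [ 0.4007 -0.2798  0.0366] t 3.45
[ 0.001  0.001  0.002 -0.001  0.001 -0.   ]
```

Emit:
{"name": "drive_tool", "arguments": {
  "gripper": [1, 1, 1, 1],
  "linear": [
    [0, 0, -0.9],
    [0, 0, -0.9],
    [0, 0, -0.9],
    [0, 0, 0]
  ],
  "yaw": [0, 0, 0, 0]
}}

```text
time_s: 3.85
eef_pos: [0.3969, -0.2762, 0.1462]
tool_rot: [0.998, -0.059, 0.011, 0.009]
wrist_force: [0.2, -0.7, 0.8]
gripper_width: 1.001
```

```bash
python3 - <<'E'
from h import *
move([0.4,-0.2771,0.007],np.radians(82.9)); print(bot.read_state()["qd"].round(3))
for i in range(1):
  bot.grab_frame("scene");move([0.4,-0.2771,0.007],np.radians(82.9));print(bot.read_state()["qd"].round(3))
E
```

```text
shift units [-0.   -0.05  3.48] yaw units 0.04 jaw deg -96.83 tilt [ 0.0205 -0.02   -0.9996] q6 0.87 pos [ 0.3969 -0.2762  0.1462] t 3.85
[-0.002  0.038  0.065 -0.001 -0.01   0.   ]
shift units [ 0.05 -0.01  3.42] yaw units 0.04 jaw deg -96.82 tilt [ 0.0173 -0.0167 -0.9997] q6 0.87 pos [ 0.3958 -0.275   0.1436] t 3.9
[-0.002  0.044  0.057 -0.002 -0.011  0.001]
```

Emit:
{"name": "drive_tool", "arguments": {
  "gripper": [1, 1, 1, 1, 1],
  "linear": [
    [0, 0, 0],
    [0, 0, -0.8],
    [0, 0, -0.8],
    [0, 0, -0.4],
    [0, 0, -0.1]
  ],
  "yaw": [0, 0, 0, 0, 0]
}}

```text
time_s: 4.4
eef_pos: [0.3909, -0.2702, 0.2208]
tool_rot: [0.998, -0.06, 0.003, 0.002]
wrist_force: [-0.2, -0.4, -0.8]
gripper_width: 1.0
```

```bash
cat >> h.py <<'E'
def st(n=2):
    for i in range(n):
        if i: bot.grab_frame("scene")
        move([0.4,-0.2771,0.007],np.radians(82.9)); 
E
python3 - <<'E'
from h import *
st()
E
```

```text
shift units [0.22 0.13 5.35] yaw units 0.04 jaw deg -96.84 tilt [ 0.0051 -0.0036 -1.    ] q6 0.87 pos [ 0.3909 -0.2702  0.2208] t 4.4
shift units [0.22 0.13 5.34] yaw units 0.04 jaw deg -96.84 tilt [ 0.0048 -0.0034 -1.    ] q6 0.87 pos [ 0.3909 -0.2701  0.2206] t 4.45
```

Emit:
{"name": "drive_tool", "arguments": {
  "gripper": [1, 1, 1, 1, 1],
  "linear": [
    [0, 0, 0],
    [0, 0, 0.4],
    [0, 0, 0.4],
    [0, 0, 0.4],
    [0, 0, 0.4]
  ],
  "yaw": [0, 0, 0, 0, 0]
}}

```text
time_s: 4.95
eef_pos: [0.3892, -0.2684, 0.1483]
tool_rot: [0.998, -0.06, -0.0, -0.001]
wrist_force: [0.1, -0.5, -0.4]
gripper_width: 1.002
```

```bash
python3 - <<'E'
from h import *
st(3)
E
```

```text
shift units [0.3  0.19 3.53] yaw units 0.04 jaw deg -96.85 tilt [-8.0e-04  2.7e-03 -1.0e+00] q6 0.87 pos [ 0.3892 -0.2684  0.1483] t 4.95
shift units [0.36 0.24 3.44] yaw units 0.04 jaw deg -96.86 tilt [-0.0052  0.0074 -1.    ] q6 0.87 pos [ 0.3876 -0.2667  0.1448] t 5.0
shift units [0.35 0.24 3.48] yaw units 0.04 jaw deg -96.85 tilt [-0.005   0.0072 -1.    ] q6 0.87 pos [ 0.3878 -0.2669  0.1462] t 5.05
```

Emit:
{"name": "drive_tool", "arguments": {
  "gripper": [1, 1, 1, 1, 1, 1, 1],
  "linear": [
    [0.18, 0.12, 0.5],
    [0.17, 0.12, 0.5],
    [0, 0, 0.5],
    [0, 0, 0.5],
    [0, 0, 0.3],
    [0, 0, 0.15],
    [0, 0, 0.05]
  ],
  "yaw": [0, 0, 0, 0, 0, 0, 0]
}}

```text
time_s: 5.75
eef_pos: [0.4007, -0.278, 0.0423]
tool_rot: [0.998, -0.06, -0.003, -0.004]
wrist_force: [-0.4, 1.2, -0.3]
gripper_width: 1.001
```

```bash
python3 - <<'E'
from h import *
st(2)
f=grab("wrist","w3")
g=f["bgr"].max(2); 
c,a=rect(f,(g<40).astype(np.uint8)*255,(180,110,140,190),.023)
E
```

```text
shift units [-0.01 -0.01  0.88] yaw units 0.04 jaw deg -96.85 tilt [-0.0062  0.0084 -0.9999] q6 0.874 pos [ 0.4007 -0.278   0.0423] t 5.75
shift units [-0.01 -0.01  0.88] yaw units 0.04 jaw deg -96.85 tilt [-0.0061  0.0083 -0.9999] q6 0.874 pos [ 0.4007 -0.278   0.0424] t 5.8
rect centre 0.4002 -0.2774 size mm 84.9 55.3 long axis deg -6.94
```

View pics/w3.png

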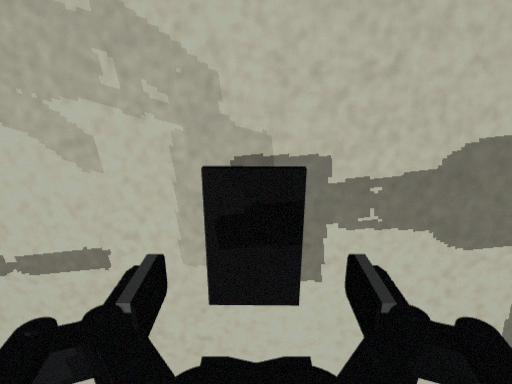

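Emit:
{"name": "drive_tool", "arguments": {
  "gripper": [1, 1, 1, 1, 1],
  "linear": [
    [-0.05, -0.01, 0.25],
    [0, 0, 0.3],
    [0, 0, 0.2],
    [0, 0, 0.1],
    [0, 0, 0.03]
  ],
  "yaw": [0, 0, 0, 0, 0]
}}

```text
time_s: 6.35
eef_pos: [0.4, -0.2787, 0.0072]
tool_rot: [0.998, -0.06, -0.001, -0.002]
wrist_force: [-0.2, -0.4, 0.1]
gripper_width: 0.998
```

```bash
python3 - <<'E'
from h import *
move([0.3985,-0.2772,0.007],np.radians(82.9))
f=grab("wrist","w4")
g=f["bgr"].max(2); 
c,a=rect(f,(g<40).astype(np.uint8)*255,(185,110,140,230),.023)
E
```

```text
shift units [-0.04 -0.03  0.  ] yaw units 0.04 jaw deg -96.85 tilt [-0.002  0.004 -1.   ] q6 0.871 pos [ 0.4    -0.2787  0.0072] t 6.35
rect centre 0.4018 -0.2775 size mm 82.4 55.5 long axis deg -6.94
```

View pics/w4.png

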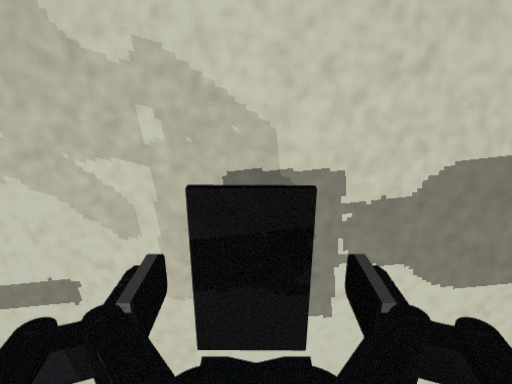

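Emit:
{"name": "drive_tool", "arguments": {
  "gripper": [1, -1, -1, -1, -1, -1],
  "linear": [
    [-0.04, -0.03, 0],
    [0, 0, 0],
    [0, 0, 0],
    [0, 0, 0],
    [0, 0, 0],
    [0, 0, 0]
  ],
  "yaw": [0, 0, 0, 0, 0, 0],
  "grip_force": 30
}}

```text
time_s: 7.0
eef_pos: [0.3992, -0.2779, 0.0084]
tool_rot: [0.998, -0.06, -0.0, -0.001]
wrist_force: [0.8, 0.2, -0.5]
gripper_width: 0.646
```

```bash
python3 - <<'E'
from h import *
move([0.3985,-0.2772,0.007],np.radians(82.9))
f=grab("wrist","w5")
g=f["bgr"].max(2); 
print(bot.read_state()["gripper_width"])
E
```

```text
shift units [-0.02 -0.02  0.03] yaw units 0.04 jaw deg -96.84 tilt [-3.0e-04  2.1e-03 -1.0e+00] q6 0.871 pos [ 0.3992 -0.2779  0.0084] t 7.0
0.642739558186965
```

View pics/w5.png

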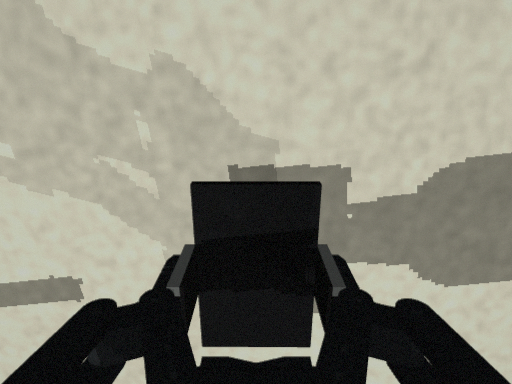

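Emit:
{"name": "drive_tool", "arguments": {
  "gripper": [-1, -1, -1, -1, -1, -1, -1, -1],
  "linear": [
    [0, 0, -0.3],
    [0, 0, -0.6],
    [0, 0, -0.8],
    [0, 0, -0.8],
    [0, 0, -0.8],
    [0, 0, -0.6],
    [0, 0, -0.3],
    [0, 0, -0.1]
  ],
  "yaw": [0, 0, 0, 0, 0, 0, 0, 0]
}}

```text
time_s: 7.85
eef_pos: [0.3983, -0.2772, 0.1903]
tool_rot: [0.998, -0.06, -0.001, -0.002]
wrist_force: [-0.2, 0.7, -0.1]
gripper_width: 0.642
```

```bash
python3 - <<'E'
from h import *
f=grab("wrist","w6")
move([0.54,0.145,0.2],np.radians(87))
print(bot.read_state()["gripper_width"])
E
```

```text
shift units [  2.26 -10.9   -0.21] yaw units -0.56 jaw deg -96.84 tilt [-0.0011  0.0029 -1.    ] q6 0.871 pos [ 0.3984 -0.2773  0.1904] t 7.9
0.6405664341498619
```

View pics/w6.png

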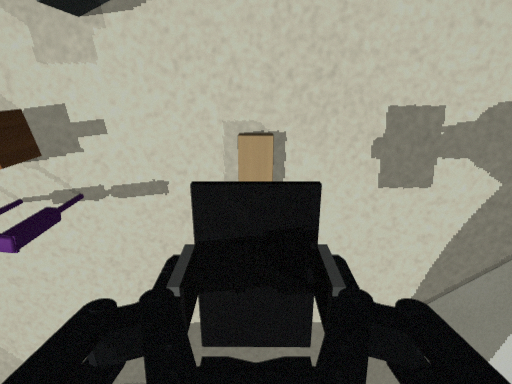

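Emit:
{"name": "drive_tool", "arguments": {
  "gripper": [-1, -1, -1, -1, -1, -1, -1, -1],
  "linear": [
    [0.1, -0.5, -0.03],
    [0.18, -0.9, -0.03],
    [0.2, -1, -0.03],
    [0.2, -1, -0.03],
    [0.2, -1, -0.03],
    [0.2, -1, -0.03],
    [0.2, -1, 0],
    [0.2, -1, 0]
  ],
  "yaw": [0, 0, 0, 0, 0, 0, 0, 0]
}}

```text
time_s: 8.7
eef_pos: [0.4896, 0.0174, 0.1866]
tool_rot: [0.998, -0.065, -0.01, -0.005]
wrist_force: [1.0, 0.1, -0.5]
gripper_width: 0.642
```

Emit:
{"name": "drive_tool", "arguments": {
  "gripper": [-1, -1, -1, -1, -1, -1, -1],
  "linear": [
    [0.2, -1, 0],
    [0.2, -0.9, 0],
    [0.2, -0.7, 0],
    [0.1, -0.4, 0],
    [0.08, -0.3, 0],
    [0.05, -0.15, 0],
    [0, 0, 0]
  ],
  "yaw": [-0.2, -0.2, -0.16, 0, 0, 0, 0]
}}

```text
time_s: 9.4
eef_pos: [0.531, 0.1621, 0.174]
tool_rot: [0.999, -0.027, -0.021, -0.004]
wrist_force: [0.1, -0.4, -0.3]
gripper_width: 0.647
```

```bash
python3 - <<'E'
from h import *
f=grab("wrist","w7")
move([0.54,0.145,0.2],np.radians(87))
print(bot.read_state()["gripper_width"])
E
```

```text
shift units [ 0.22  0.4  -0.66] yaw units -0.02 jaw deg -93.13 tilt [-0.0415  0.0095 -0.9991] q6 1.726 pos [0.5309 0.1617 0.1739] t 9.45
0.6446930661894342
```

View pics/w7.png

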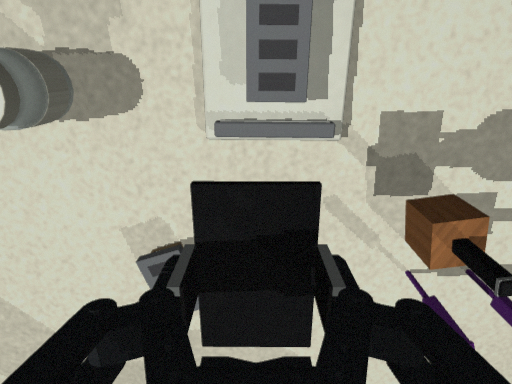

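Emit:
{"name": "drive_tool", "arguments": {
  "gripper": [-1, -1, -1, -1, -1, -1, -1],
  "linear": [
    [0.1, 0.1, -0.15],
    [0.2, 0.2, -0.3],
    [0.2, 0.2, -0.3],
    [0.2, 0.05, -0.3],
    [0.2, 0, -0.2],
    [0.1, 0, -0.1],
    [0.03, 0, 0]
  ],
  "yaw": [0, 0, 0, 0, 0, 0, 0]
}}

```text
time_s: 10.15
eef_pos: [0.5784, 0.1288, 0.234]
tool_rot: [0.999, -0.031, -0.018, -0.004]
wrist_force: [0.1, -0.5, -0.7]
gripper_width: 0.641
```

```bash
python3 - <<'E'
from h import *
f=grab("wrist","w8")
move([0.54,0.145,0.2],np.radians(87))
st(1)
E
```

```text
shift units [-0.95 -0.34  0.88] yaw units -0.08 jaw deg -93.53 tilt [-0.0357  0.0082 -0.9993] q6 1.673 pos [0.5782 0.1288 0.2335] t 10.2
shift units [-3.62 10.44  5.74] yaw units 0.52 jaw deg -93.53 tilt [-0.0357  0.0082 -0.9993] q6 1.673 pos [0.5782 0.1288 0.2335] t 10.2
```

View pics/w8.png

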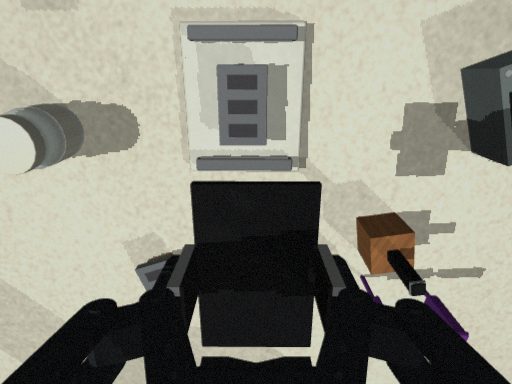

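```bash
python3 - <<'E'
from h import *
f=grab("wrist")
b=f["bgr"]
for y in(70,90,110): print([tuple(int(v) for v in b[y,x]) for x in range(205,300,5)])
cv2.imwrite("pics/w8c.png",cv2.resize(b[10:180,170:320],None,fx=3.5,fy=3.5,interpolation=cv2.INTER_NEAREST))
E
```

```text
[(182, 196, 195), (177, 191, 190), (178, 193, 192), (111, 109, 106), (111, 110, 108), (109, 108, 105), (112, 112, 107), (112, 110, 108), (113, 112, 107), (111, 109, 107), (109, 108, 104), (110, 111, 105), (110, 109, 108), (124, 136, 135), (125, 134, 135), (124, 135, 135), (123, 136, 134), (195, 209, 210), (194, 209, 209)]
[(178, 193, 190), (177, 194, 190), (181, 197, 193), (115, 114, 110), (112, 111, 106), (111, 109, 106), (115, 114, 111), (111, 107, 106), (110, 106, 104), (106, 104, 101), (109, 107, 104), (109, 105, 104), (108, 107, 106), (126, 137, 135), (123, 136, 132), (124, 135, 133), (123, 134, 131), (193, 210, 208), (197, 214, 212)]
[(181, 198, 196), (179, 194, 193), (177, 193, 191), (112, 108, 107), (112, 110, 106), (64, 61, 62), (63, 61, 62), (64, 64, 64), (65, 65, 65), (64, 63, 65), (64, 64, 62), (107, 106, 104), (110, 107, 106), (128, 137, 137), (127, 137, 136), (127, 138, 136), (125, 135, 135), (196, 213, 210), (199, 214, 213)]
```

View pics/w8c.png

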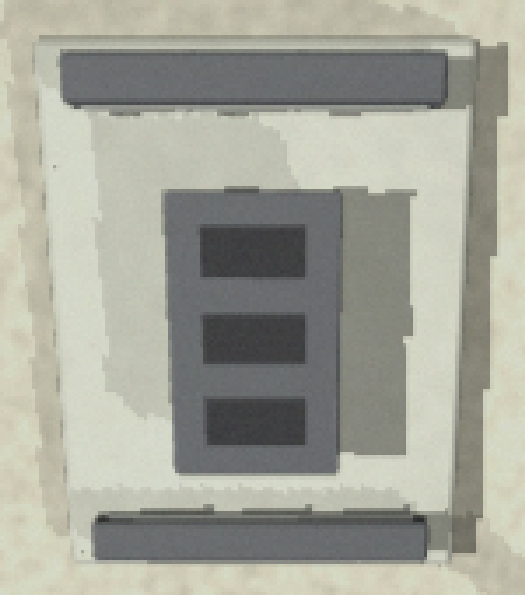

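```bash
cat >> h.py <<'E'
def tile_rect(f,roi,z):
    m=((f["bgr"][:,:,1]<123)).astype(np.uint8)*255
    m=cv2.morphologyEx(m,cv2.MORPH_OPEN,np.ones((3,3),np.uint8))
    return rect(f,m,roi,z)
def tool_pts(f,uv,zt):
    uv=np.atleast_2d(np.array(uv,float)); M=np.array(f["mount"])
    d=np.c_[(uv[:,0]-f["cx"])/f["f"],(uv[:,1]-f["cy"])/f["f"],np.ones(len(uv))]@M[:3,:3].T
    return M[:3,3]+d*((zt-M[2,3])/d[:,2])[:,None]
E
python3 - <<'E'
from h import *
f=grab("wrist")
c,a=tile_rect(f,(205,50,72,105),.042)
# bars of pad -> pad centre/angle
b=f["bgr"][:,:,1]
for roi in [(180,22,125,22),(190,155,110,16)]:
    rect(f,((b<123)*255).astype(np.uint8),roi,.026)
print(tool_pts(f,[(191,182),(321,182),(201,347),(312,347)],-.0146).round(4))
S=grab("scene")
move([c[0],c[1],.15],np.radians(a+90))
E
```

```text
rect centre 0.6337 0.1394 size mm 78.5 49.7 long axis deg -3.43
rect centre 0.7022 0.135 size mm 109.4 14.1 long axis deg 86.46
rect centre 0.5691 0.1431 size mm 108.5 16.5 long axis deg 86.6
[[ 0.0435 -0.0269 -0.0146]
 [ 0.0436  0.0285 -0.0146]
 [-0.0459 -0.0276 -0.0146]
 [-0.0459  0.0298 -0.0146]]
shift units [ 1.49 -0.32  1.99] yaw units -0.01 jaw deg -93.48 tilt [-0.0392  0.0082 -0.9992] q6 1.673 pos [0.5766 0.1295 0.2318] t 10.35
```

Emit:
{"name": "drive_tool", "arguments": {
  "gripper": [-1, -1, -1, -1, -1, -1, -1, -1],
  "linear": [
    [0.2, -0.1, 0],
    [0.4, -0.1, 0],
    [0.4, -0.05, 0],
    [0.3, 0, 0],
    [0.15, 0, 0],
    [0.05, 0, 0],
    [0, 0, 0.6],
    [0, 0, 0]
  ],
  "yaw": [0, 0, 0, 0, 0, 0, 0, 0]
}}

```text
time_s: 11.15
eef_pos: [0.6364, 0.1394, 0.2001]
tool_rot: [0.999, -0.029, -0.023, -0.004]
wrist_force: [-0.9, -0.6, -1.6]
gripper_width: 0.642
```

```bash
python3 - <<'E'
from h import *
move([0.635,0.1401,.12],np.radians(86.57))
E
```

```text
shift units [ 0.06 -0.    2.  ] yaw units 0.02 jaw deg -93.29 tilt [-0.0466  0.0084 -0.9989] q6 1.68 pos [0.6364 0.1394 0.2001] t 11.15
```

Emit:
{"name": "drive_tool", "arguments": {
  "gripper": [-1, -1, -1, -1],
  "linear": [
    [0, 0, 0.6],
    [0, 0, 0],
    [0, 0, 0.6],
    [0, 0, 0]
  ],
  "yaw": [0, 0, 0, 0]
}}

```text
time_s: 11.55
eef_pos: [0.6351, 0.1405, 0.156]
tool_rot: [0.999, -0.028, -0.021, -0.004]
wrist_force: [-0.2, -0.0, -1.9]
gripper_width: 0.646
```

```bash
python3 - <<'E'
from h import *
move([0.635,0.1401,.05],np.radians(86.57))
E
```

```text
shift units [0.11 0.03 2.65] yaw units 0.03 jaw deg -93.25 tilt [-0.0427  0.0087 -0.999 ] q6 1.68 pos [0.6351 0.1405 0.156 ] t 11.55
```

Emit:
{"name": "drive_tool", "arguments": {
  "gripper": [-1, -1, -1, -1],
  "linear": [
    [-1, 0, -0.2],
    [-1, 0, 0],
    [-1, 0, 0],
    [0, 0, 0]
  ],
  "yaw": [0, 0, 0, 0]
}}

```text
time_s: 11.95
eef_pos: [0.5152, 0.1474, 0.1755]
tool_rot: [0.999, -0.029, -0.019, -0.004]
wrist_force: [-0.1, 0.3, 0.0]
gripper_width: 0.643
```

```bash
python3 - <<'E'
from h import *
move([0.635,0.1401,.16],np.radians(86.57))
E
```

```text
shift units [3.01 0.01 0.27] yaw units 0.02 jaw deg -93.29 tilt [-0.0372  0.0093 -0.9993] q6 1.706 pos [0.5152 0.1474 0.1755] t 11.95
```

Emit:
{"name": "drive_tool", "arguments": {
  "gripper": [-1, -1, -1, -1],
  "linear": [
    [0, 0, 1],
    [0, 0, 1],
    [0, 0, 0.8],
    [0, 0, 0]
  ],
  "yaw": [0, 0, 0, 0]
}}

```text
time_s: 12.35
eef_pos: [0.5215, 0.1495, 0.0743]
tool_rot: [1.0, -0.028, -0.006, -0.005]
wrist_force: [-0.7, -0.4, -0.5]
gripper_width: 0.641
```

```bash
python3 - <<'E'
from h import *
move([0.515,0.1401,.2],np.radians(86.57)); print(bot.read_state()["qd"].round(3),bot.read_state()["joints"].round(3))
E
```

```text
shift units [-0.19  0.21 -3.14] yaw units 0.03 jaw deg -93.23 tilt [-0.0121  0.0112 -0.9999] q6 1.705 pos [0.5215 0.1495 0.0743] t 12.35
[ 0.001 -0.054 -0.085  0.001  0.02   0.   ] [0.086 0.189 2.007 0.015 0.957 1.705]
```

Emit:
{"name": "drive_tool", "arguments": {
  "gripper": [-1, -1, -1, -1, -1, -1, -1, -1],
  "linear": [
    [0, 0, 0],
    [0, 0, -0.2],
    [0, 0, -0.5],
    [0, 0, -0.7],
    [0, 0, -0.7],
    [0, 0, -0.4],
    [0, 0, -0.2],
    [0, 0, -0.1]
  ],
  "yaw": [0, 0, 0, 0, 0, 0, 0, 0]
}}

```text
time_s: 13.15
eef_pos: [0.5333, 0.1487, 0.2138]
tool_rot: [1.0, -0.028, 0.01, -0.007]
wrist_force: [0.2, -0.3, 0.2]
gripper_width: 0.641
```

```bash
python3 - <<'E'
from h import *
move([0.515,0.1401,.2],np.radians(86.57)); print(bot.read_state()["qd"].round(3),bot.read_state()["joints"].round(3))
E
```

```text
shift units [-0.45  0.25  0.33] yaw units 0.03 jaw deg -93.22 tilt [ 0.0195  0.0138 -0.9997] q6 1.706 pos [0.5333 0.1487 0.2138] t 13.15
[-0.001 -0.066 -0.056  0.002  0.089 -0.   ] [0.083 0.022 1.907 0.013 1.192 1.706]
```

Emit:
{"name": "drive_tool", "arguments": {
  "gripper": [-1, -1, -1, -1, -1, -1, -1, -1],
  "linear": [
    [0.2, 0, 0],
    [0.4, 0, 0],
    [0.5, 0, 0],
    [0.5, 0, 0],
    [0.4, 0, 0],
    [0.3, 0, 0],
    [0.15, 0, 0],
    [0.05, 0, 0]
  ],
  "yaw": [0, 0, 0, 0, 0, 0, 0, 0]
}}

```text
time_s: 13.95
eef_pos: [0.6375, 0.1422, 0.2107]
tool_rot: [1.0, -0.028, 0.006, -0.007]
wrist_force: [0.6, 0.1, -0.4]
gripper_width: 0.645
```

```bash
python3 - <<'E'
from h import *
move([0.635,0.1401,.1],np.radians(86.57)); print(bot.read_state()["qd"].round(3),bot.read_state()["joints"].round(3))
E
```

```text
shift units [-0.09  0.1   2.76] yaw units 0.03 jaw deg -93.24 tilt [ 0.0125  0.0132 -0.9998] q6 1.683 pos [0.6375 0.1422 0.2107] t 13.95
[-0.006  0.059 -0.049 -0.001  0.014 -0.003] [0.06  0.247 1.663 0.013 1.218 1.683]
```

Emit:
{"name": "drive_tool", "arguments": {
  "gripper": [-1, -1, -1, -1, -1, -1, -1, -1],
  "linear": [
    [-0.05, 0.05, 0.2],
    [-0.05, 0.05, 0.5],
    [0, 0, 0.7],
    [0, 0, 0.8],
    [0, 0, 0.7],
    [0, 0, 0.5],
    [0, 0, 0.3],
    [0, 0, 0.1]
  ],
  "yaw": [0, 0, 0, 0, 0, 0, 0, 0]
}}

```text
time_s: 14.75
eef_pos: [0.6297, 0.1403, 0.0501]
tool_rot: [1.0, -0.028, 0.004, -0.007]
wrist_force: [1.0, 0.3, 0.0]
gripper_width: 0.646
```

```bash
python3 - <<'E'
from h import *
f=grab("wrist","w9"); grab("side","s9"); grab("scene","c9")
move([0.635,0.1401,.0345],np.radians(86.57)); print(bot.read_state()["qd"].round(3),bot.read_state()["wrist_force"].round(2))
E
```

```text
shift units [0.08 0.01 0.45] yaw units 0.04 jaw deg -93.18 tilt [ 0.0123  0.013  -0.9998] q6 1.675 pos [0.6316 0.1404 0.0526] t 14.9
[-0.    -0.016 -0.024 -0.    -0.001  0.   ] [-0.   -0.29 -1.38]
```

View pics/w9.png

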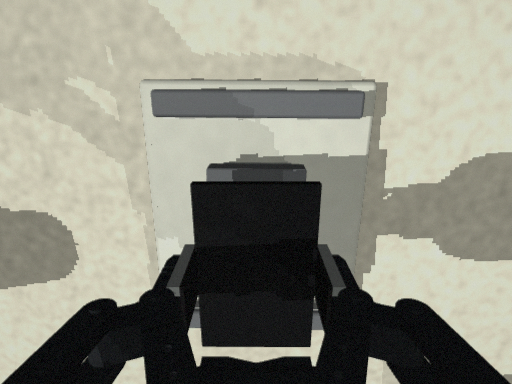

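```bash
python3 - <<'E'
from h import *
f=grab("wrist")
cv2.imwrite("pics/w9c.png",cv2.resize(f["bgr"][150:200,180:335],None,fx=5,fy=5,interpolation=cv2.INTER_NEAREST))
b=f["bgr"][:,:,1]
print(b[155:190,257].tolist()); print(b[170,195:230].tolist(), b[170,290:320].tolist())
move([0.635,0.1401,.0345],np.radians(86.57))
E
```

```text
[195, 136, 111, 111, 113, 112, 110, 113, 112, 106, 70, 47, 38, 44, 42, 41, 52, 58, 61, 57, 57, 56, 58, 60, 61, 55, 28, 8, 2, 24, 24, 21, 18, 19, 20]
[199, 199, 197, 194, 198, 198, 197, 198, 196, 196, 195, 196, 198, 128, 69, 53, 55, 53, 57, 57, 55, 57, 51, 50, 54, 53, 49, 50, 51, 48, 50, 50, 49, 44, 48] [43, 38, 36, 40, 38, 38, 40, 39, 42, 40, 39, 42, 38, 38, 51, 128, 136, 136, 136, 135, 134, 135, 131, 131, 135, 134, 130, 136, 135, 137]
shift units [0.06 0.01 0.47] yaw units 0.04 jaw deg -93.17 tilt [ 0.014   0.0131 -0.9998] q6 1.675 pos [0.6323 0.1405 0.0535] t 14.95
```

View pics/w9c.png

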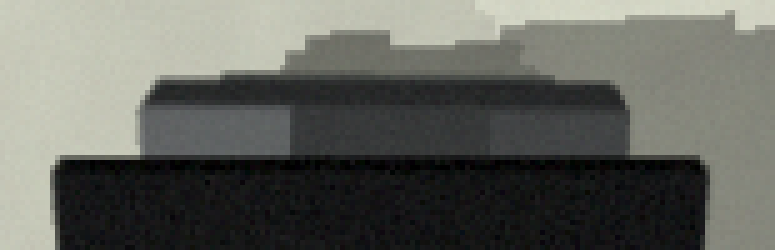

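```bash
python3 - <<'E'
from h import *
f=grab("wrist")
p=plane(f,[(207.5,170.8),(306,170.8)],.042); print(p.round(4), "centre est", (p.mean(0)[:2]-0.04*np.array([np.cos(np.radians(-3.43)),np.sin(np.radians(-3.43))])).round(4))
q=tool_pts(f,[(191,181.5),(321,181.5)],-.0146); T=f["T"]@np.linalg.inv(np.array(f["mount"]))
w=q@T[:3,:3].T+T[:3,3]; print(w.round(4),"sheet ctr est",(w.mean(0)[:2]-0.044*np.array([np.cos(np.radians(-3.43)),np.sin(np.radians(-3.43))])).round(4))
move([0.635,0.1401,.0345],np.radians(86.57))
E
```

```text
[[0.6749 0.1622 0.042 ]
 [0.6723 0.1122 0.042 ]] centre est [0.6337 0.1396]
[[0.6773 0.1647 0.069 ]
 [0.6742 0.1094 0.0682]] sheet ctr est [0.6318 0.1397]
shift units [0.05 0.01 0.49] yaw units 0.04 jaw deg -93.18 tilt [ 0.0149  0.0132 -0.9998] q6 1.675 pos [0.6327 0.1404 0.0539] t 15.0
```

Emit:
{"name": "drive_tool", "arguments": {
  "gripper": [-1, -1, -1, -1, -1],
  "linear": [
    [0.04, 0, 0.15],
    [0, 0, 0.15],
    [0, 0, 0.1],
    [0, 0, 0.05],
    [0, 0, 0.02]
  ],
  "yaw": [0, 0, 0, 0, 0]
}}

```text
time_s: 15.5
eef_pos: [0.6374, 0.1408, 0.0374]
tool_rot: [1.0, -0.028, 0.011, -0.007]
wrist_force: [-0.7, -0.3, -0.3]
gripper_width: 0.641
```

```bash
python3 - <<'E'
from h import *
move([0.6346,0.1402,.0325],np.radians(86.57));print(bot.read_state()["wrist_force"].round(2))
bot.grab_frame("wrist")
move([0.6346,0.1402,.0325],np.radians(86.57));print(bot.read_state()["wrist_force"].round(2))
E
```

```text
shift units [-0.07  0.02  0.12] yaw units 0.04 jaw deg -93.17 tilt [ 0.0216  0.0136 -0.9997] q6 1.674 pos [0.6374 0.1408 0.0374] t 15.5
[-0.69 -0.34 -0.25]
shift units [-0.07  0.02  0.12] yaw units 0.04 jaw deg -93.17 tilt [ 0.0214  0.0136 -0.9997] q6 1.674 pos [0.6373 0.1407 0.0373] t 15.55
[-0.53 -0.53 -0.2 ]
```

Emit:
{"name": "drive_tool", "arguments": {
  "gripper": [-1, -1, -1, -1],
  "linear": [
    [-0.08, 0.02, 0.03],
    [-0.01, 0, 0.03],
    [0, 0, 0.03],
    [0, 0, 0.02]
  ],
  "yaw": [0.02, 0, 0, 0]
}}

```text
time_s: 15.95
eef_pos: [0.6334, 0.1402, 0.0327]
tool_rot: [0.999, -0.029, 0.011, -0.007]
wrist_force: [-0.6, -0.3, 0.7]
gripper_width: 0.644
```

```bash
python3 - <<'E'
from h import *
move([0.6346,0.1402,.0325],np.radians(86.57));print(bot.read_state()["wrist_force"].round(2))
f=grab("wrist","w10")
move([0.6346,0.1402,.0325],np.radians(86.57));print(bot.read_state()["wrist_force"].round(2))
b=f["bgr"][:,:,1]
print(b[165:190,257].tolist()); print(b[176,200:215].tolist(), b[176,300:315].tolist())
E
```

```text
shift units [ 0.03 -0.    0.  ] yaw units 0.02 jaw deg -93.32 tilt [ 0.0215  0.0135 -0.9997] q6 1.676 pos [0.6334 0.1402 0.0327] t 15.95
[-0.63 -0.33  0.74]
shift units [ 0.03 -0.    0.  ] yaw units 0.02 jaw deg -93.32 tilt [ 0.0214  0.0135 -0.9997] q6 1.676 pos [0.6334 0.1402 0.0326] t 16.0
[0.46 0.23 0.56]
[110, 111, 110, 111, 108, 109, 109, 112, 111, 112, 113, 103, 78, 68, 48, 32, 25, 10, 0, 22, 20, 23, 15, 14, 19]
[197, 197, 200, 198, 197, 195, 196, 195, 195, 200, 196, 195, 196, 195, 196] [135, 133, 136, 131, 132, 134, 134, 134, 135, 134, 133, 134, 131, 134, 129]
```

Emit:
{"name": "drive_tool", "arguments": {
  "gripper": [-1, -1, -1],
  "linear": [
    [0.04, 0, -0.03],
    [0, 0, 0.03],
    [0, 0, 0.02]
  ],
  "yaw": [0, 0, 0]
}}

```text
time_s: 16.3
eef_pos: [0.6355, 0.1401, 0.0324]
tool_rot: [0.999, -0.029, 0.011, -0.007]
wrist_force: [-0.9, 0.2, 2.0]
gripper_width: 0.644
```

```bash
python3 - <<'E'
from h import *
f=grab("wrist","w11")
move([0.6350,0.1402,.0325],np.radians(86.57));print(bot.read_state()["wrist_force"].round(2))
cv2.imwrite("pics/w11c.png",cv2.resize(f["bgr"][150:200,180:335],None,fx=5,fy=5,interpolation=cv2.INTER_NEAREST))
E
```

```text
shift units [-0.01 -0.   -0.  ] yaw units 0.02 jaw deg -93.32 tilt [ 0.0218  0.0135 -0.9997] q6 1.676 pos [0.6354 0.1401 0.0324] t 16.35
[-0.68 -0.5   1.44]
```

View pics/w11c.png

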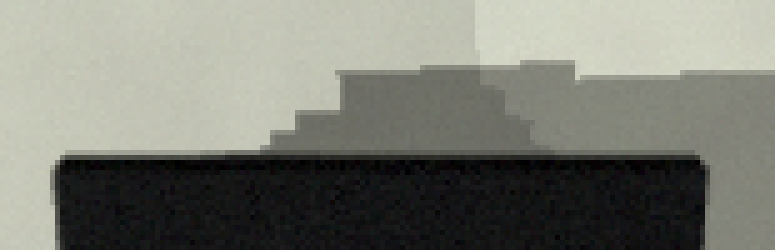

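Emit:
{"name": "drive_tool", "arguments": {
  "gripper": [0.6, 0.8, 1, 1, 1, 1, 1, 1],
  "linear": [
    [0, 0, 0],
    [0, 0, 0],
    [0, 0, 0],
    [0, 0, -0.2],
    [0, 0, -0.5],
    [0, 0, -0.8],
    [0, 0, -0.9],
    [0, 0, -0.9]
  ],
  "yaw": [0, 0, 0, 0, 0, 0, 0, 0]
}}

```text
time_s: 17.15
eef_pos: [0.6281, 0.1379, 0.1619]
tool_rot: [1.0, -0.029, 0.003, -0.006]
wrist_force: [0.1, 0.2, 0.1]
gripper_width: 0.997
```

Emit:
{"name": "drive_tool", "arguments": {
  "gripper": [1, 1, 1],
  "linear": [
    [-0.5, 0, -0.6],
    [-0.5, 0, -0.4],
    [-0.2, 0, -0.1]
  ],
  "yaw": [0, 0, 0]
}}

```text
time_s: 17.45
eef_pos: [0.5828, 0.1401, 0.2165]
tool_rot: [0.999, -0.029, 0.011, -0.007]
wrist_force: [0.1, 0.7, 0.2]
gripper_width: 0.999
```

```bash
python3 - <<'E'
from h import *
f=grab("wrist","w12")
move([0.408,0.255,.2],np.radians(106.5))
E
```

```text
shift units [-4.53 -2.6   0.35] yaw units -2.89 jaw deg -93.35 tilt [ 0.0222  0.0137 -0.9997] q6 1.687 pos [0.5823 0.1403 0.2163] t 17.5
```

View pics/w12.png

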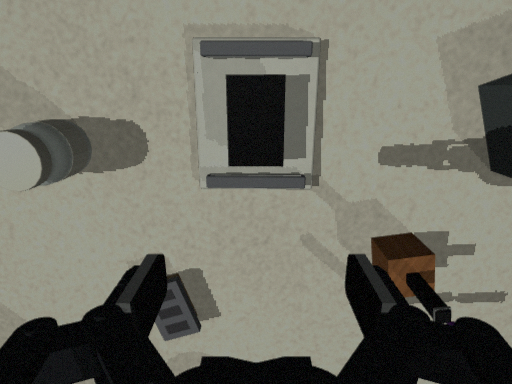

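```bash
python3 - <<'E'
from h import *
f=grab("wrist")
g=f["bgr"].max(2)
rect(f,((g<40)*255).astype(np.uint8),(215,65,80,110),.047)
b=f["bgr"][:,:,1]
for roi in [(195,38,122,20),(203,171,106,19)]:
    rect(f,((b<123)*255).astype(np.uint8),roi,.026)
E
```

```text
rect centre 0.634 0.1391 size mm 86.9 55.0 long axis deg -3.27
rect centre 0.7019 0.1333 size mm 113.5 16.1 long axis deg 86.54
rect centre 0.5694 0.142 size mm 112.9 19.5 long axis deg 86.93
```

Emit:
{"name": "drive_tool", "arguments": {
  "gripper": [1, 1, 1, 1, 1, 1, 1, 1],
  "linear": [
    [-0.4, -0.2, 0],
    [-0.7, -0.4, 0],
    [-0.8, -0.5, 0],
    [-0.8, -0.5, 0],
    [-0.7, -0.4, 0.1],
    [-0.5, -0.3, 0.1],
    [-0.3, -0.2, 0.1],
    [-0.1, -0.1, 0]
  ],
  "yaw": [0, 0, 0, 0, 0, 0, 0, 0]
}}

```text
time_s: 18.35
eef_pos: [0.4119, 0.2555, 0.1886]
tool_rot: [0.999, -0.032, 0.003, -0.005]
wrist_force: [0.7, -0.6, -0.5]
gripper_width: 1.002
```

Emit:
{"name": "drive_tool", "arguments": {
  "gripper": [1, 1, 1, 1, 1],
  "linear": [
    [0, 0, 0],
    [0, 0, 0],
    [0, 0, 0],
    [0, 0, 0],
    [0, 0, 0]
  ],
  "yaw": [-0.7, -0.9, -0.7, -0.4, -0.15]
}}

```text
time_s: 18.85
eef_pos: [0.4148, 0.2549, 0.186]
tool_rot: [0.989, 0.145, 0.002, -0.003]
wrist_force: [-0.1, 0.2, -0.4]
gripper_width: 1.0
```

```bash
python3 - <<'E'
from h import *
f=grab("wrist","w13")
move([0.408,0.255,.2],np.radians(106.5))
b=f["bgr"]
c,a=tile_rect(f,(180,90,140,150),.03)
move([c[0],c[1],.018],np.radians(a+90))
E
```

```text
shift units [-0.16 -0.05 -0.35] yaw units 0.02 jaw deg -73.36 tilt [ 0.0039  0.0065 -1.    ] q6 1.618 pos [0.4148 0.2549 0.186 ] t 18.9
rect centre 0.4205 0.2617 size mm 112.5 82.4 long axis deg 15.52
shift units [ 0.16 -0.1   4.2 ] yaw units 0.16 jaw deg -73.36 tilt [ 0.0039  0.0065 -1.    ] q6 1.618 pos [0.4148 0.2549 0.186 ] t 18.9
```

View pics/w13.png

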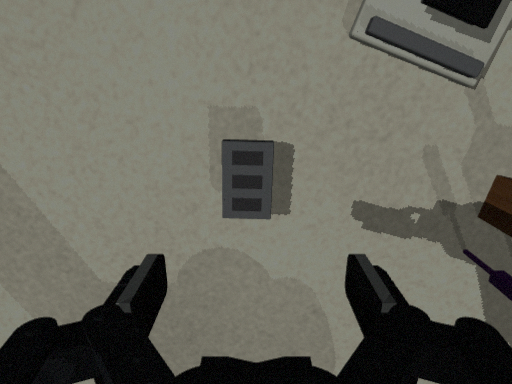

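```bash
cat >> h.py <<'E'
def tile_rect2(f,roi,z,gmax=None):
    b=f["bgr"].astype(int); b=cv2.GaussianBlur(f["bgr"],(3,3),0).astype(int)
    m=((b[:,:,1]-b[:,:,0]<4)).astype(np.uint8)*255
    if gmax: m[b[:,:,1]>gmax]=0
    m=cv2.morphologyEx(m,cv2.MORPH_OPEN,np.ones((3,3),np.uint8))
    return rect(f,m,roi,z)
E
python3 - <<'E'
from h import *
f=grab("wrist")
b=f["bgr"]
print([tuple(int(v) for v in b[170,x]) for x in range(205,300,4)])
c,a=tile_rect2(f,(200,120,90,120),.03)
move([c[0],c[1],.018],np.radians(a+90))
E
```

```text
[(118, 134, 134), (103, 114, 120), (100, 114, 116), (108, 122, 122), (106, 119, 121), (68, 66, 63), (64, 64, 62), (64, 63, 61), (68, 67, 64), (67, 65, 63), (61, 62, 59), (63, 63, 61), (67, 66, 65), (68, 67, 64), (64, 62, 60), (65, 64, 62), (67, 64, 64), (70, 78, 79), (72, 81, 78), (73, 80, 80), (74, 81, 82), (71, 80, 79), (108, 120, 121), (113, 127, 129)]
rect centre 0.4053 0.2616 size mm 79.9 49.3 long axis deg 14.91
shift units [-0.2 -0.2  4.2] yaw units 0.24 jaw deg -73.43 tilt [ 0.0038  0.0066 -1.    ] q6 1.619 pos [0.4146 0.2549 0.1861] t 18.95
```

Emit:
{"name": "drive_tool", "arguments": {
  "gripper": [1, 1, 1, 1, 1, 1, 1, 1],
  "linear": [
    [-0.1, -0.1, 0.2],
    [-0.1, -0.1, 0.4],
    [0, 0, 0.6],
    [0, 0, 0.7],
    [0, 0, 0.5],
    [0, 0, 0.4],
    [0, 0, 0.2],
    [0, 0, 0.1]
  ],
  "yaw": [0.12, 0.12, 0, 0, 0, 0, 0, 0]
}}

```text
time_s: 19.75
eef_pos: [0.4044, 0.262, 0.0558]
tool_rot: [0.992, 0.124, 0.003, -0.003]
wrist_force: [-0.5, -0.0, -0.3]
gripper_width: 0.999
```

```bash
python3 - <<'E'
from h import *
f=grab("wrist","w14")
c,a=tile_rect2(f,(175,120,150,210),.03)
move([c[0],c[1],.018],np.radians(a+90))
E
```

```text
rect centre 0.4059 0.2617 size mm 81.4 49.4 long axis deg 15.38
shift units [0.04 0.02 0.93] yaw units -0.16 jaw deg -75.75 tilt [ 0.0043  0.007  -1.    ] q6 1.679 pos [0.404  0.2618 0.0554] t 19.8
```

View pics/w14.png

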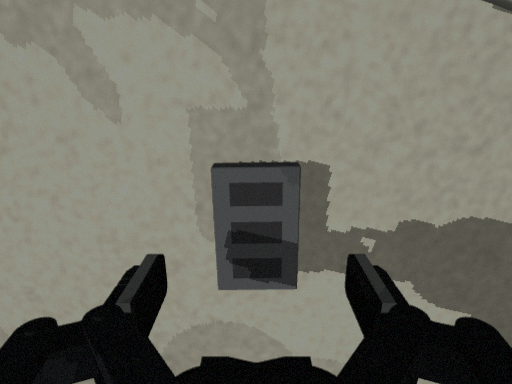

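Emit:
{"name": "drive_tool", "arguments": {
  "gripper": [1, 1, 1, 1, 1],
  "linear": [
    [0.03, 0.02, 0.2],
    [0, 0, 0.3],
    [0, 0, 0.25],
    [0, 0, 0.1],
    [0, 0, 0.04]
  ],
  "yaw": [-0.08, -0.04, 0, 0, 0]
}}

```text
time_s: 20.3
eef_pos: [0.4077, 0.2624, 0.0191]
tool_rot: [0.991, 0.131, 0.005, -0.004]
wrist_force: [-0.0, 0.2, -0.4]
gripper_width: 1.004
```

```bash
python3 - <<'E'
from h import *
move([0.4052,0.2615,.019],np.radians(105.1))
E
```

```text
shift units [-0.07  0.01  0.  ] yaw units 0.0 jaw deg -74.89 tilt [ 0.009   0.0087 -0.9999] q6 1.662 pos [0.4077 0.2624 0.0191] t 20.3
```

Emit:
{"name": "drive_tool", "arguments": {
  "gripper": [1, -1, -1, -1, -1, -1, -1],
  "linear": [
    [-0.07, 0.01, 0],
    [0, 0, 0],
    [0, 0, 0],
    [0, 0, 0],
    [0, 0, 0],
    [0, 0, 0],
    [0, 0, 0]
  ],
  "yaw": [0, 0, 0, 0, 0, 0, 0],
  "grip_force": 35
}}

```text
time_s: 21.0
eef_pos: [0.4058, 0.2616, 0.0202]
tool_rot: [0.991, 0.131, 0.006, -0.004]
wrist_force: [0.1, 0.2, -0.0]
gripper_width: 0.576
```

```bash
python3 - <<'E'
from h import *
move([0.4052,0.2615,.019],np.radians(105.1));print(bot.read_state()["gripper_width"])
f=grab("wrist","w15")
E
```

```text
shift units [-0.02 -0.    0.03] yaw units 0.0 jaw deg -74.89 tilt [ 0.0112  0.0096 -0.9999] q6 1.662 pos [0.4058 0.2616 0.0202] t 21.0
0.5760084301457743
```

View pics/w15.png

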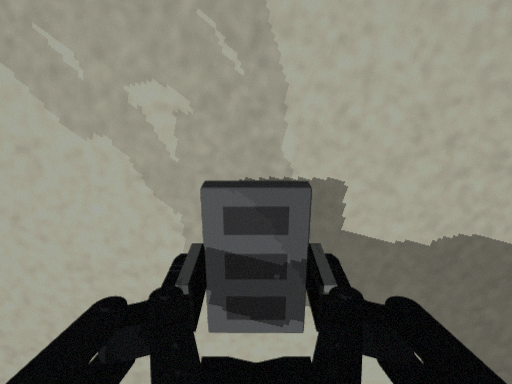

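Emit:
{"name": "drive_tool", "arguments": {
  "gripper": [-1, -1, -1, -1, -1, -1, -1, -1],
  "linear": [
    [0, 0, -0.3],
    [0, 0, -0.6],
    [0, 0, -0.8],
    [0, 0, -0.8],
    [0, 0, -0.7],
    [0, 0, -0.5],
    [0, 0, -0.3],
    [0, 0, -0.1]
  ],
  "yaw": [0, 0, 0, 0, 0, 0, 0, 0]
}}

```text
time_s: 21.85
eef_pos: [0.4024, 0.2594, 0.194]
tool_rot: [0.991, 0.131, 0.005, -0.004]
wrist_force: [0.3, 0.4, 0.2]
gripper_width: 0.576
```

```bash
python3 - <<'E'
from h import *
move([0.60,0.141,.2],np.radians(86.7));print(bot.read_state()["gripper_width"])
E
```

```text
shift units [ 4.    4.15 -0.13] yaw units 2.68 jaw deg -74.89 tilt [ 0.0097  0.009  -0.9999] q6 1.663 pos [0.4024 0.2594 0.194 ] t 21.85
0.5759079099909842
```

Emit:
{"name": "drive_tool", "arguments": {
  "gripper": [-1, -1, -1, -1, -1, -1, -1, -1],
  "linear": [
    [0.2, 0.2, -0.1],
    [0.4, 0.4, 0],
    [0.6, 0.6, 0],
    [0.7, 0.7, 0],
    [0.7, 0.7, 0],
    [0.6, 0.6, 0],
    [0.4, 0.45, 0],
    [0.2, 0.25, 0]
  ],
  "yaw": [0, 0, 0, 0, 0, 0, 0, 0]
}}

```text
time_s: 22.65
eef_pos: [0.5949, 0.141, 0.1889]
tool_rot: [0.991, 0.133, -0.002, -0.003]
wrist_force: [0.0, 0.6, -1.1]
gripper_width: 0.573
```

Emit:
{"name": "drive_tool", "arguments": {
  "gripper": [-1, -1, -1, -1, -1, -1],
  "linear": [
    [0.08, 0.08, 0],
    [0, 0, 0],
    [0, 0, 0],
    [0, 0, 0],
    [0, 0, 0],
    [0, 0, 0]
  ],
  "yaw": [0.4, 0.8, 0.8, 0.5, 0.15, 0.03]
}}

```text
time_s: 23.25
eef_pos: [0.5974, 0.1351, 0.1803]
tool_rot: [0.999, -0.035, -0.01, -0.002]
wrist_force: [-0.5, 0.2, 0.0]
gripper_width: 0.569
```

```bash
python3 - <<'E'
from h import *
f=grab("wrist","w16")
move([0.635,0.1401,.1],np.radians(86.7));print(bot.read_state()["gripper_width"])
E
```

```text
shift units [ 0.97 -0.18  1.99] yaw units -0.1 jaw deg -94.01 tilt [-0.0197  0.0053 -0.9998] q6 1.692 pos [0.5973 0.1351 0.1803] t 23.3
0.5753745816954039
```

View pics/w16.png

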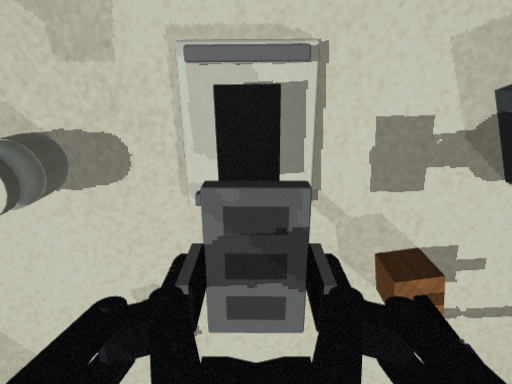

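Emit:
{"name": "drive_tool", "arguments": {
  "gripper": [-1, -1, -1, -1],
  "linear": [
    [0, 0, 0.9],
    [0, 0, 0.9],
    [0, 0, 0],
    [0, 0, -0.1]
  ],
  "yaw": [0, 0, 0, 0]
}}

```text
time_s: 23.7
eef_pos: [0.597, 0.1358, 0.1125]
tool_rot: [0.999, -0.033, -0.009, -0.002]
wrist_force: [1.2, -0.8, -0.2]
gripper_width: 0.57
```

```bash
python3 - <<'E'
from h import *
move([0.635,0.1401,.1],np.radians(86.7));print(bot.read_state()["qd"].round(3))
E
```

```text
shift units [ 0.95 -0.17  0.3 ] yaw units -0.07 jaw deg -93.8 tilt [-0.017   0.0055 -0.9998] q6 1.689 pos [0.597  0.1358 0.1125] t 23.7
[ 0.002 -0.036  0.001 -0.003  0.081 -0.006]
```

Emit:
{"name": "drive_tool", "arguments": {
  "gripper": [-1, -1, -1, -1, -1, -1, -1],
  "linear": [
    [0, 0, -0.2],
    [0, 0, -0.5],
    [0, 0, -0.7],
    [0, 0, -0.7],
    [0, 0, -0.4],
    [0, 0, -0.2],
    [0, 0, -0.1]
  ],
  "yaw": [0, -0.07, 0, 0, 0, 0, 0]
}}

```text
time_s: 24.4
eef_pos: [0.6036, 0.1358, 0.2473]
tool_rot: [1.0, -0.028, 0.003, -0.003]
wrist_force: [-0.4, 0.3, -1.3]
gripper_width: 0.574
```

```bash
python3 - <<'E'
from h import *
move([0.635,0.1401,.1],np.radians(86.7));print(bot.read_state()["qd"].round(3))
E
```

```text
shift units [ 0.76 -0.13  3.69] yaw units 0.02 jaw deg -93.15 tilt [ 0.0055  0.0067 -1.    ] q6 1.679 pos [0.6036 0.1358 0.2473] t 24.4
[ 0.    -0.054 -0.057 -0.     0.081 -0.003]
```

Emit:
{"name": "drive_tool", "arguments": {
  "gripper": [-1, -1, -1, -1],
  "linear": [
    [0, 0, 1],
    [0, 0, 1],
    [0, 0, 0.8],
    [0, 0, 0]
  ],
  "yaw": [0, 0, 0, 0]
}}

```text
time_s: 24.8
eef_pos: [0.6076, 0.1368, 0.139]
tool_rot: [1.0, -0.027, 0.008, -0.004]
wrist_force: [-0.8, 0.3, -1.3]
gripper_width: 0.573
```

```bash
python3 - <<'E'
from h import *
move([0.635,0.1401,.1],np.radians(86.7));print(bot.read_state()["qd"].round(3))
E
```

```text
shift units [ 0.66 -0.11  0.99] yaw units 0.03 jaw deg -93.12 tilt [ 0.0171  0.0074 -0.9998] q6 1.678 pos [0.6076 0.1368 0.139 ] t 24.8
[ 0.002 -0.042 -0.053  0.002  0.015 -0.001]
```

Emit:
{"name": "drive_tool", "arguments": {
  "gripper": [-1, -1, -1, -1, -1, -1, -1],
  "linear": [
    [0, 0, 0],
    [0.1, -0.03, 0.15],
    [0.15, -0.03, 0.25],
    [0.15, -0.03, 0.25],
    [0.15, -0.02, 0.2],
    [0.08, 0, 0.1],
    [0.04, 0, 0.04]
  ],
  "yaw": [0, 0.03, 0, 0, 0, 0, 0]
}}

```text
time_s: 25.5
eef_pos: [0.6421, 0.1406, 0.104]
tool_rot: [0.999, -0.029, 0.014, -0.004]
wrist_force: [-0.2, -0.2, 0.2]
gripper_width: 0.571
```

```bash
python3 - <<'E'
from h import *
f=grab("wrist","w17")
move([0.635,0.1401,.07],np.radians(86.7));print(bot.read_state()["qd"].round(3))
cv2.imwrite("pics/w17c.png",cv2.resize(f["bgr"][120:230,180:335],None,fx=5,fy=5,interpolation=cv2.INTER_NEAREST))
E
```

```text
shift units [-0.2   0.03  0.84] yaw units -0.0 jaw deg -93.33 tilt [ 0.0272  0.008  -0.9996] q6 1.684 pos [0.642  0.1405 0.1038] t 25.55
[ 0.003 -0.019  0.014 -0.003  0.011  0.   ]
```

View pics/w17c.png

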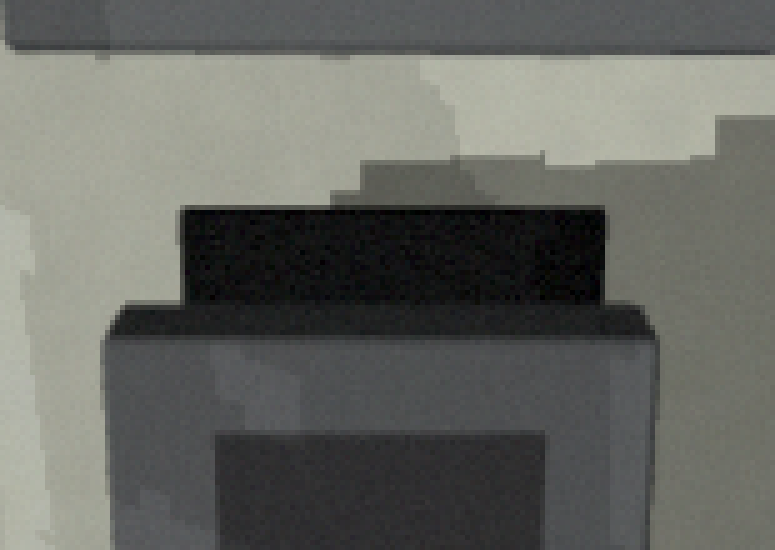

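Emit:
{"name": "drive_tool", "arguments": {
  "gripper": [-1, -1, -1, -1],
  "linear": [
    [-0.2, 0.03, -0.9],
    [0, 0, -0.9],
    [0, 0, -0.3],
    [0, 0, -0.1]
  ],
  "yaw": [0, 0, 0, 0]
}}

```text
time_s: 25.95
eef_pos: [0.6299, 0.1388, 0.1908]
tool_rot: [1.0, -0.029, 0.01, -0.004]
wrist_force: [-0.0, 0.3, -1.0]
gripper_width: 0.573
```

```bash
python3 - <<'E'
from h import *
bot.grab_frame("scene")
move([0.635,0.1401,.07],np.radians(86.7));print(bot.read_state()["qd"].round(3))
E
```

```text
shift units [ 0.05 -0.01  3.03] yaw units -0.01 jaw deg -93.35 tilt [ 0.0216  0.0076 -0.9997] q6 1.684 pos [0.6303 0.1388 0.1913] t 26.0
[-0.002  0.021  0.013  0.    -0.023 -0.002]
```

Emit:
{"name": "drive_tool", "arguments": {
  "gripper": [-1, -1, -1, -1, -1, -1, -1, -1],
  "linear": [
    [0, 0, 0.2],
    [0.05, 0, 0.5],
    [0, 0, 0.6],
    [0, 0, 0.6],
    [0, 0, 0.4],
    [0, 0, 0.2],
    [0, 0, 0.1],
    [0, 0, 0.05]
  ],
  "yaw": [0, 0, 0, 0, 0, 0, 0, 0]
}}

```text
time_s: 26.8
eef_pos: [0.629, 0.1391, 0.0691]
tool_rot: [1.0, -0.029, 0.003, -0.003]
wrist_force: [0.0, -0.4, -0.9]
gripper_width: 0.569
```

```bash
python3 - <<'E'
from h import *
bot.grab_frame("scene")
f=grab("wrist","w18")
move([0.635,0.1401,.07],np.radians(86.7));print(bot.read_state()["qd"].round(3))
cv2.imwrite("pics/w18c.png",cv2.resize(f["bgr"][120:230,180:335],None,fx=5,fy=5,interpolation=cv2.INTER_NEAREST))
E
```

```text
shift units [ 0.14 -0.03 -0.  ] yaw units -0.01 jaw deg -93.37 tilt [ 0.0081  0.0069 -0.9999] q6 1.683 pos [0.6293 0.1391 0.0699] t 26.9
[-0.    -0.016 -0.015  0.002 -0.001  0.   ]
```

View pics/w18c.png

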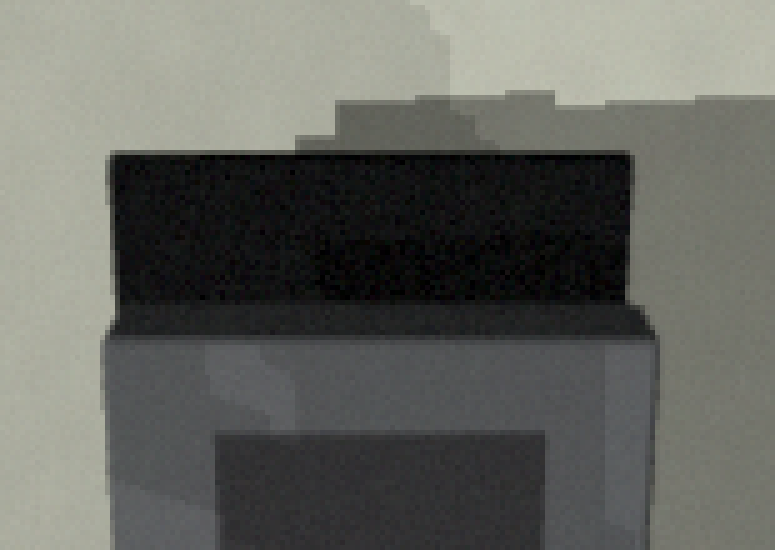

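```bash
cat >> h.py <<'E'
def rel(f,sh,ti,zt=-.0098,zs=.047):
    p=plane(f,sh,zs); T=f["T"]@np.linalg.inv(np.array(f["mount"]))
    w=tool_pts(f,ti,zt)@T[:3,:3].T+T[:3,3]
    u=lambda q:(lambda e:np.degrees(np.arctan2(e[1],e[0])))(q[0]-q[1])-90
    a=np.radians(-3.3);d=np.array([np.cos(a),np.sin(a)])
    cs=p.mean(0)[:2]-.044*d; ct=w.mean(0)[:2]-.040*d
    print("sheet",cs.round(4),u(p).round(2),"tile",ct.round(4),u(w).round(2),"need",(cs-ct).round(4))
    return cs-ct
E
python3 - <<'E'
from h import *
f=grab("wrist")
d=rel(f,[(202,150.6),(306.4,150.6)],[(201,188),(311.2,188)])
s=bot.read_state()["eef_pos"]; move([s[0]+d[0],s[1]+d[1],.0485],np.radians(86.7))
E
```

```text
sheet [0.6349 0.1391] -3.28 tile [0.6285 0.1382] -3.36 need [0.0064 0.0009]
shift units [ 0.15 -0.03  0.56] yaw units -0.01 jaw deg -93.36 tilt [ 0.0095  0.0069 -0.9999] q6 1.683 pos [0.6299 0.1392 0.0707] t 26.95
```

Emit:
{"name": "drive_tool", "arguments": {
  "gripper": [-1, -1, -1, -1, -1],
  "linear": [
    [0.1, -0.02, 0.1],
    [0.05, -0.01, 0.12],
    [0, 0, 0.12],
    [0, 0, 0.07],
    [0, 0, 0.02]
  ],
  "yaw": [0, 0, 0, 0, 0]
}}

```text
time_s: 27.45
eef_pos: [0.6394, 0.1404, 0.056]
tool_rot: [1.0, -0.029, 0.008, -0.004]
wrist_force: [0.2, 0.1, 0.0]
gripper_width: 0.566
```

```bash
python3 - <<'E'
from h import *
f=grab("wrist","w19")
move([0.6363,0.1400,.0495],np.radians(86.7));print(bot.read_state()["wrist_force"].round(3))
cv2.imwrite("pics/w19c.png",cv2.resize(f["bgr"][120:230,180:335],None,fx=5,fy=5,interpolation=cv2.INTER_NEAREST))
E
```

```text
shift units [-0.08  0.02  0.16] yaw units -0.01 jaw deg -93.36 tilt [ 0.0165  0.0073 -0.9998] q6 1.684 pos [0.6393 0.1404 0.0559] t 27.5
[-0.478 -1.105 -0.512]
```

View pics/w19c.png

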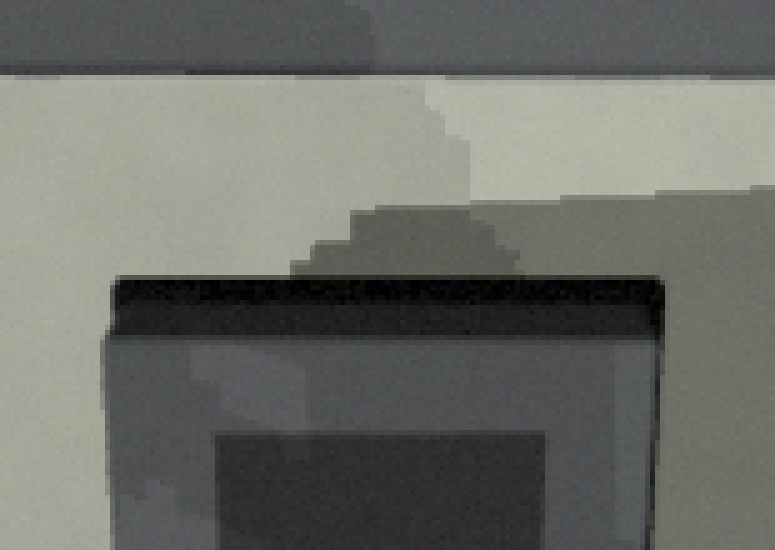

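```bash
python3 - <<'E'
from h import *
f=grab("wrist")
d=rel(f,[(203,175.6),(312.6,175.6)],[(201,187.6),(311.4,187.6)])
s=bot.read_state()["eef_pos"]; move([s[0]+d[0],s[1]+d[1],.0495],np.radians(86.7))
E
```

```text
sheet [0.6348 0.139 ] -3.22 tile [0.6385 0.1394] -3.35 need [-0.0038 -0.0004]
shift units [-0.1   0.02  0.16] yaw units -0.01 jaw deg -93.36 tilt [ 0.0166  0.0073 -0.9998] q6 1.684 pos [0.6393 0.1404 0.0561] t 27.55
```

Emit:
{"name": "drive_tool", "arguments": {
  "gripper": [-1, -1, -1, -1],
  "linear": [
    [-0.09, 0.02, 0.02],
    [-0.01, 0, 0.04],
    [0, 0, 0.03],
    [0, 0, 0.02]
  ],
  "yaw": [0, 0, 0, 0]
}}

```text
time_s: 27.95
eef_pos: [0.635, 0.1399, 0.0518]
tool_rot: [1.0, -0.029, 0.008, -0.004]
wrist_force: [0.4, 1.3, -1.3]
gripper_width: 0.572
```

```bash
python3 - <<'E'
from h import *
f=grab("wrist","w20")
move([0.6355,0.1400,.0495],np.radians(86.7));print(bot.read_state()["wrist_force"].round(3))
cv2.imwrite("pics/w20c.png",cv2.resize(f["bgr"][120:230,180:335],None,fx=5,fy=5,interpolation=cv2.INTER_NEAREST))
E
```

```text
shift units [ 0.01 -0.    0.05] yaw units -0.01 jaw deg -93.36 tilt [ 0.0169  0.0074 -0.9998] q6 1.683 pos [0.6349 0.1399 0.0516] t 28.0
[ 0.644  1.493 -0.535]
```

View pics/w20c.png

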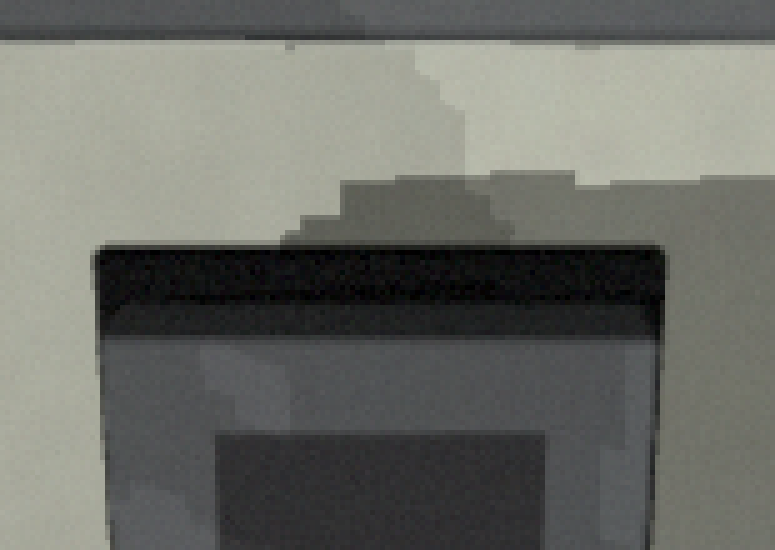

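Emit:
{"name": "drive_tool", "arguments": {
  "gripper": [-1, -1, -1],
  "linear": [
    [0.01, 0, 0.03],
    [0, 0, 0.03],
    [0, 0, 0.02]
  ],
  "yaw": [0, 0, 0]
}}

```text
time_s: 28.3
eef_pos: [0.6357, 0.1398, 0.0486]
tool_rot: [1.0, -0.029, 0.009, -0.004]
wrist_force: [-2.9, -0.4, 3.9]
gripper_width: 0.572
```

```bash
python3 - <<'E'
from h import *
f=grab("wrist","w21")
move([0.6355,0.1400,.0495],np.radians(86.7));print(bot.read_state()["wrist_force"].round(3))
cv2.imwrite("pics/w21c.png",cv2.resize(f["bgr"][120:230,180:335],None,fx=5,fy=5,interpolation=cv2.INTER_NEAREST))
E
```

```text
shift units [-0.01 -0.   -0.02] yaw units -0.01 jaw deg -93.35 tilt [ 0.0172  0.0073 -0.9998] q6 1.683 pos [0.6357 0.1399 0.0487] t 28.35
[-0.795  0.094 -0.103]
```

View pics/w21c.png

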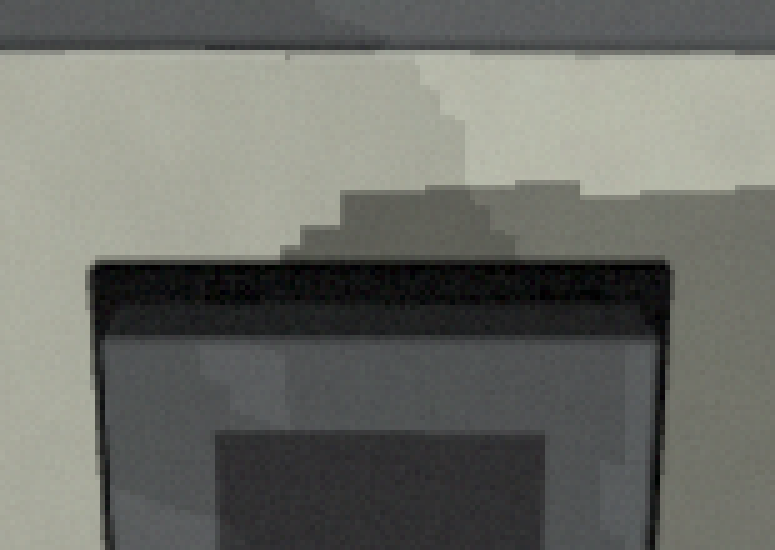

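Emit:
{"name": "drive_tool", "arguments": {
  "gripper": [0.4, 0.6, 0.8, 1, 1, 1, 1, 1],
  "linear": [
    [0, 0, 0],
    [0, 0, 0],
    [0, 0, 0],
    [0, 0, -0.2],
    [0, 0, -0.5],
    [0, 0, -0.8],
    [0, 0, -0.9],
    [0, 0, -0.9]
  ],
  "yaw": [0, 0, 0, 0, 0, 0, 0, 0]
}}

```text
time_s: 29.15
eef_pos: [0.6294, 0.1385, 0.1788]
tool_rot: [1.0, -0.029, 0.002, -0.003]
wrist_force: [0.8, -0.5, -0.5]
gripper_width: 1.003
```

Emit:
{"name": "drive_tool", "arguments": {
  "gripper": [1, 1, 1, 1, 1],
  "linear": [
    [-0.3, 0.1, -0.6],
    [-0.5, 0.2, -0.3],
    [-0.5, 0.2, -0.1],
    [-0.3, 0.1, 0],
    [-0.1, 0, 0]
  ],
  "yaw": [0, 0, 0, 0, 0]
}}

```text
time_s: 29.65
eef_pos: [0.5627, 0.1179, 0.2333]
tool_rot: [0.999, -0.029, 0.013, -0.004]
wrist_force: [-0.3, 0.6, -0.4]
gripper_width: 1.001
```

```bash
python3 - <<'E'
from h import *
f=grab("wrist","w22")
cv2.imwrite("pics/w22c.png",cv2.resize(f["bgr"][20:220,150:350],None,fx=3,fy=3,interpolation=cv2.INTER_NEAREST))
move([0.46,-0.023,.25])
E
```

```text
shift units [-2.35  3.67 -0.51] yaw units None jaw deg -93.33 tilt [ 0.0254  0.0077 -0.9996] q6 1.654 pos [0.5627 0.1182 0.2334] t 29.7
```

View pics/w22.png

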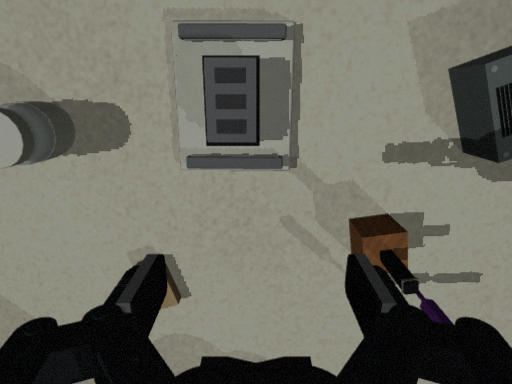

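View pics/w22c.png

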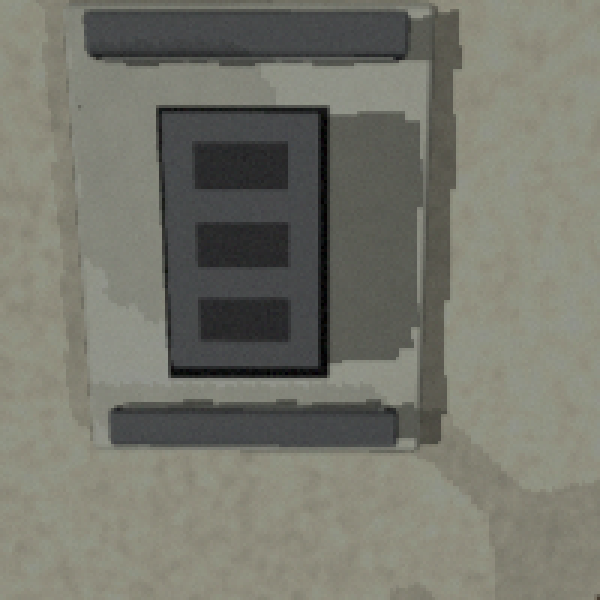

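```bash
python3 - <<'E'
from h import *
f=grab("wrist")
b=cv2.GaussianBlur(f["bgr"],(3,3),0).astype(int); g=b[:,:,1]
print(g[100,195:270].tolist())
m=((g>42)&(b[:,:,1]-b[:,:,0]<3)).astype(np.uint8)*255
x=f["bgr"].max(2)
# tile: not black
t=((x>=26)&(b[:,:,1]-b[:,:,0]<4)).astype(np.uint8)*255
t=cv2.morphologyEx(t,cv2.MORPH_OPEN,np.ones((3,3),np.uint8))
rect(f,t,(195,45,75,110),.059)
u=((b[:,:,1]-b[:,:,0]<4)).astype(np.uint8)*255
rect(f,u,(195,45,75,110),.047)
E
```

```text
[134, 133, 132, 132, 132, 133, 133, 133, 121, 85, 57, 62, 72, 73, 73, 74, 74, 74, 74, 72, 63, 48, 41, 41, 42, 43, 42, 41, 41, 41, 41, 42, 41, 41, 42, 43, 43, 42, 42, 42, 42, 42, 41, 41, 42, 42, 40, 40, 40, 41, 45, 56, 67, 72, 72, 73, 73, 73, 72, 73, 68, 48, 23, 16, 38, 74, 92, 93, 92, 92, 92, 92, 92, 92, 91]
rect centre 0.6357 0.1399 size mm 80.4 50.5 long axis deg -3.3
rect centre 0.6338 0.1395 size mm 86.6 55.5 long axis deg -3.24
```

Emit:
{"name": "drive_tool", "arguments": {
  "gripper": [1, 1, 1, 1, 1, 1, 1, 1],
  "linear": [
    [-0.2, 0.3, 0],
    [-0.4, 0.6, 0],
    [-0.5, 0.7, 0],
    [-0.5, 0.7, 0],
    [-0.35, 0.6, 0],
    [-0.25, 0.45, 0],
    [-0.1, 0.2, 0],
    [-0.05, 0.1, 0]
  ],
  "yaw": [0, 0, 0, 0, 0, 0, 0, 0]
}}

```text
time_s: 30.55
eef_pos: [0.457, -0.029, 0.2264]
tool_rot: [1.0, -0.028, 0.01, -0.004]
wrist_force: [-0.2, -1.1, -0.9]
gripper_width: 0.995
```

```bash
python3 - <<'E'
from h import *
f=grab("wrist","w23")
move([0.46,-0.023,.23])
E
```

```text
shift units [ 0.07 -0.16 -0.09] yaw units None jaw deg -93.17 tilt [ 0.0201  0.0066 -0.9998] q6 1.329 pos [ 0.457  -0.0292  0.2263] t 30.6
```

View pics/w23.png

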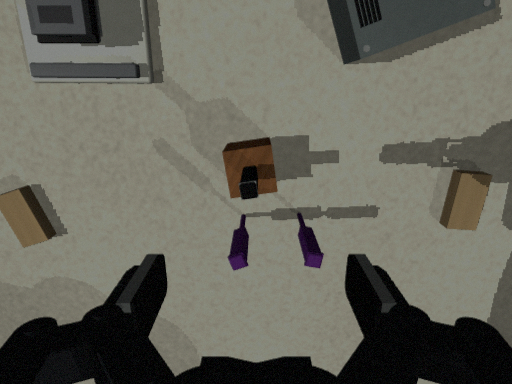

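```bash
python3 - <<'E'
from h import *
f=grab("wrist")
cv2.imwrite("pics/w23c.png",cv2.resize(f["bgr"][130:280,210:340],None,fx=4.5,fy=4.5,interpolation=cv2.INTER_CUBIC))
print("purple tips z0",plane(f,[(243,215),(300,213)],0.0).round(3).tolist())
for z in(.09,.12,.14): print(z,plane(f,[(238,264),(314,263)],z)[:,:2].round(3).tolist())
E
```

```text
purple tips z0 [[0.388, -0.008, 0.0], [0.387, -0.08, 0.0]]
0.09 [[0.371, -0.006], [0.369, -0.083]]
0.12 [[0.389, -0.009], [0.387, -0.078]]
0.14 [[0.401, -0.011], [0.399, -0.074]]
```

View pics/w23c.png

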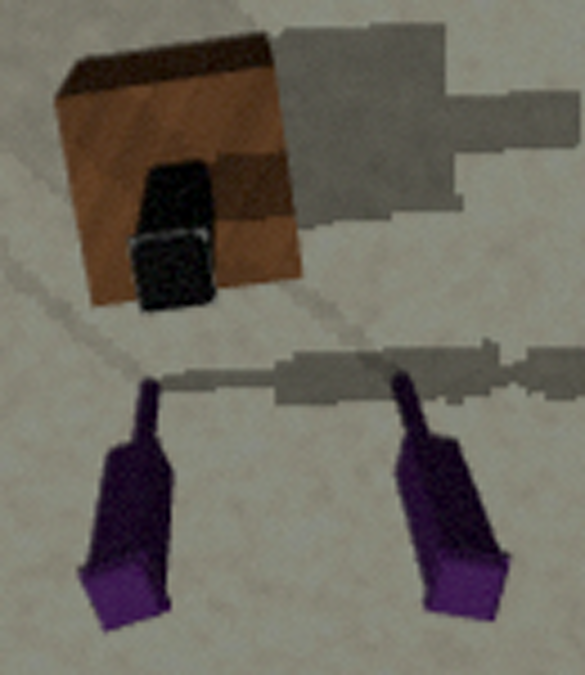

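```bash
python3 - <<'E'
from h import *
f=grab("wrist")
c=np.array([(132,238),(208,230),(213,298),(142,310)])/4.5+[210,130]
p=plane(f,c,.121); print(p.round(4),p.mean(0).round(4))
for i in range(4):
    e=p[(i+1)%4]-p[i]; print(np.linalg.norm(e[:2]).round(4),np.degrees(np.arctan2(e[1],e[0])).round(1))
h=np.array([(57,98),(272,64),(302,275),(93,305)])/4.5+[210,130]
q=plane(f,h,.056);print("holder",q.mean(0).round(4));
for i in range(4):
    e=q[(i+1)%4]-q[i]; print(np.linalg.norm(e[:2]).round(4),np.degrees(np.arctan2(e[1],e[0])).round(1))
move([p.mean(0)[0],p.mean(0)[1],.15],np.radians(90))
E
```

```text
[[ 0.4657 -0.0153  0.121 ]
 [ 0.4665 -0.0293  0.121 ]
 [ 0.4534 -0.0295  0.121 ]
 [ 0.4517 -0.0162  0.121 ]] [ 0.4593 -0.0226  0.121 ]
0.014 -86.8
0.0132 -179.1
0.0135 97.1
0.0141 3.6
holder [ 0.4584 -0.0222  0.056 ]
0.0487 -84.0
0.0498 -174.3
0.0495 95.6
0.0495 4.8
shift units [-0.   -0.12  1.91] yaw units -0.45 jaw deg -93.12 tilt [ 0.0207  0.0073 -0.9998] q6 1.33 pos [ 0.4576 -0.0281  0.2265] t 30.7
```

Emit:
{"name": "drive_tool", "arguments": {
  "gripper": [0, 0, 0, 0, 0, 0, 0, 0],
  "linear": [
    [0, -0.07, 0],
    [0, -0.05, 0.2],
    [0, 0, 0.5],
    [0, 0, 0.6],
    [0, 0, 0.5],
    [0, 0, 0.3],
    [0, 0, 0.15],
    [0, 0, 0.05]
  ],
  "yaw": [-0.5, -0.5, -0.15, 0, 0, 0, 0, 0]
}}

```text
time_s: 31.5
eef_pos: [0.4653, -0.0176, 0.1337]
tool_rot: [0.999, 0.049, 0.013, -0.003]
wrist_force: [0.2, -1.2, -0.9]
gripper_width: 0.5
```

```bash
python3 - <<'E'
from h import *
f=grab("wrist","w24")
move([0.459,-0.0225,.077],np.radians(95))
E
```

```text
shift units [-0.21  0.11  1.41] yaw units 0.1 jaw deg -84.34 tilt [ 0.0262  0.0081 -0.9996] q6 1.199 pos [ 0.4653 -0.0176  0.1337] t 31.55
```

View pics/w24.png

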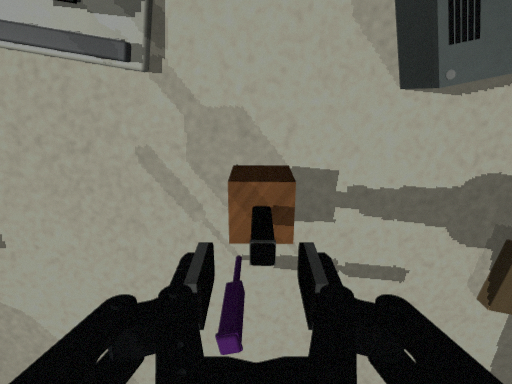

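Emit:
{"name": "drive_tool", "arguments": {
  "gripper": [0, 0, 0, 0, 0, 0],
  "linear": [
    [-0.12, 0.07, 0.2],
    [-0.09, 0.04, 0.35],
    [0, 0, 0.4],
    [0, 0, 0.25],
    [0, 0, 0.12],
    [0, 0, 0.04]
  ],
  "yaw": [0, 0, 0, 0, 0, 0]
}}

```text
time_s: 32.15
eef_pos: [0.4616, -0.0243, 0.0808]
tool_rot: [0.999, 0.049, 0.018, -0.002]
wrist_force: [0.8, 0.1, -0.5]
gripper_width: 0.5
```

```bash
python3 - <<'E'
from h import *
f=grab("wrist","w25")
move([0.459,-0.0225,.077],np.radians(95)); print(bot.read_state()["wrist_force"])
E
```

```text
shift units [-0.06 -0.05  0.09] yaw units 0.1 jaw deg -84.33 tilt [ 0.0354  0.0052 -0.9994] q6 1.18 pos [ 0.4616 -0.0242  0.0808] t 32.2
[0.65286444 0.90394821 1.01741558]
```

View pics/w25.png

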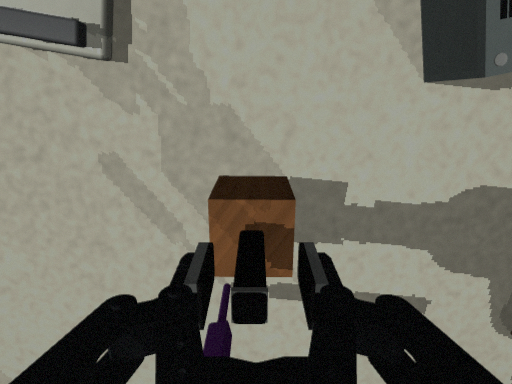

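Emit:
{"name": "drive_tool", "arguments": {
  "gripper": [0, 0, -1, -1, -1, -1, -1],
  "linear": [
    [-0.07, -0.05, 0.06],
    [0, 0, 0.02],
    [0, 0, 0],
    [0, 0, 0],
    [0, 0, 0],
    [0, 0, 0],
    [0, 0, 0]
  ],
  "yaw": [0, 0, 0, 0, 0, 0, 0],
  "grip_force": 60
}}

```text
time_s: 32.9
eef_pos: [0.46, -0.0227, 0.0793]
tool_rot: [0.999, 0.05, 0.02, -0.001]
wrist_force: [0.3, -0.6, -0.1]
gripper_width: 0.152
```

```bash
python3 - <<'E'
from h import *
move([0.459,-0.0225,.077],np.radians(95)); s=bot.read_state();print(s["wrist_force"],s["gripper_width"])
E
```

```text
shift units [-0.03 -0.01  0.06] yaw units 0.1 jaw deg -84.31 tilt [ 0.0394  0.004  -0.9992] q6 1.182 pos [ 0.46   -0.0227  0.0793] t 32.9
[ 0.31321487 -0.55635895 -0.11835513] 0.15207727725957318
```

Emit:
{"name": "drive_tool", "arguments": {
  "gripper": [-1, -1, -1, -1, -1, -1],
  "linear": [
    [0.01, 0, -0.2],
    [0.01, 0, -0.3],
    [0.012, 0, -0.3],
    [0.012, 0, -0.3],
    [0.01, 0, -0.2],
    [0, 0, -0.1]
  ],
  "yaw": [0, 0, 0, 0, 0, 0]
}}

```text
time_s: 33.5
eef_pos: [0.4604, -0.0228, 0.1413]
tool_rot: [0.999, 0.05, 0.021, -0.001]
wrist_force: [-0.2, -0.3, 0.2]
gripper_width: 0.157
```

```bash
python3 - <<'E'
from h import *
move([0.459,-0.0225,.16],np.radians(95)); s=bot.read_state();print(s["wrist_force"],s["gripper_width"])
E
```

```text
shift units [-0.02 -0.01 -0.47] yaw units 0.1 jaw deg -84.3 tilt [ 0.0412  0.0035 -0.9991] q6 1.185 pos [ 0.4604 -0.0228  0.1413] t 33.5
[-0.16948681 -0.26367701  0.2277958 ] 0.15705777721261763
```

Emit:
{"name": "drive_tool", "arguments": {
  "gripper": [-1, -1, -1, -1, -1, -1, -1, -1],
  "linear": [
    [0.02, 0, -0.3],
    [0.1, 0.1, -0.5],
    [0.3, 0.4, -0.5],
    [0.5, 0.6, -0.2],
    [0.5, 0.7, 0],
    [0.5, 0.7, 0],
    [0.5, 0.6, 0],
    [0.4, 0.5, 0]
  ],
  "yaw": [0, 0, 0, 0, 0, 0, 0, 0]
}}

```text
time_s: 34.3
eef_pos: [0.5872, -0.1571, 0.2138]
tool_rot: [0.998, 0.052, 0.021, -0.001]
wrist_force: [-0.6, -0.9, -0.3]
gripper_width: 0.156
```

Emit:
{"name": "drive_tool", "arguments": {
  "gripper": [-1, -1, -1, -1],
  "linear": [
    [0.25, 0.35, 0],
    [0.12, 0.2, 0],
    [0.05, 0.1, 0],
    [0, 0, 0]
  ],
  "yaw": [0, 0, 0, 0]
}}

```text
time_s: 34.7
eef_pos: [0.6085, -0.1847, 0.2153]
tool_rot: [0.998, 0.051, 0.021, -0.001]
wrist_force: [0.1, -0.1, -1.1]
gripper_width: 0.154
```

```bash
python3 - <<'E'
from h import *
f=grab("wrist","w26")
move([0.629,-0.174,.16],np.radians(95)); s=bot.read_state();print(s["wrist_force"],s["gripper_width"])
E
```

```text
shift units [ 0.48 -0.21  1.4 ] yaw units 0.12 jaw deg -84.19 tilt [ 0.0418  0.0037 -0.9991] q6 0.999 pos [ 0.6083 -0.1843  0.2152] t 34.75
[-0.07517922 -0.30386982 -0.14380929] 0.15382037684388564
```

View pics/w26.png

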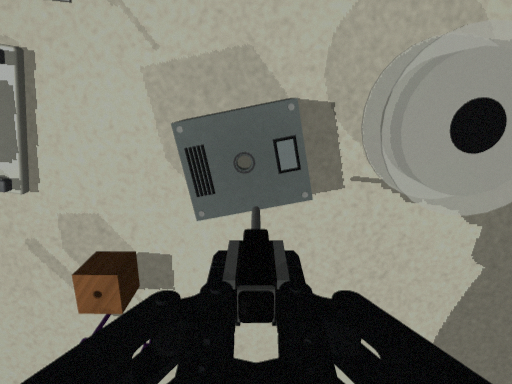

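```bash
python3 - <<'E'
from h import *
f=grab("wrist")
cv2.imwrite("pics/w26c.png",cv2.resize(f["bgr"][140:220,215:295],None,fx=7,fy=7,interpolation=cv2.INTER_NEAREST))
hole=plane(f,[(244.3,161.5)],.06)[0]
tip=plane(f,[(256,208.5)],bot.read_state()["eef_pos"][2]-.0733+0.002)[0]
print(hole.round(4),tip.round(4),bot.read_state()["eef_pos"].round(4))
box=plane(f,[(173,122),(296,98),(312,198),(198,220)],.06); print(box.mean(0).round(4))
# top-face corner check
move([hole[0],hole[1],.15],None)
E
```

```text
[ 0.6252 -0.1722  0.06  ] [ 0.608  -0.1852  0.144 ] [ 0.6082 -0.184   0.2153]
[ 0.6248 -0.1725  0.06  ]
shift units [ 0.38 -0.25  1.65] yaw units None jaw deg -84.17 tilt [ 0.0418  0.0038 -0.9991] q6 0.999 pos [ 0.6082 -0.184   0.2153] t 34.8
```

View pics/w26c.png

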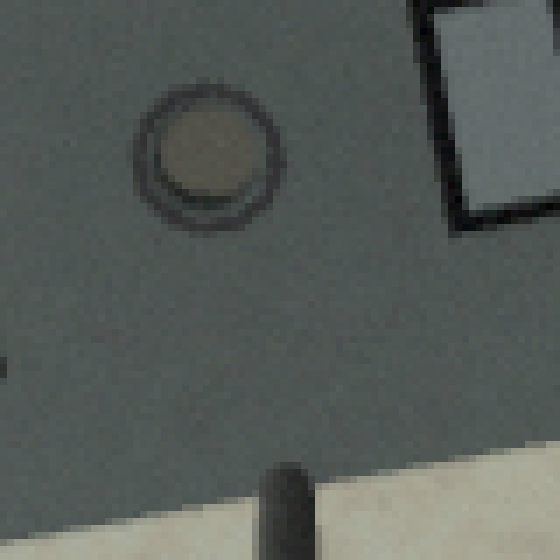

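Emit:
{"name": "drive_tool", "arguments": {
  "gripper": [-1, -1, -1, -1, -1, -1, -1, -1],
  "linear": [
    [0.1, -0.1, 0.1],
    [0.13, -0.1, 0.2],
    [0.1, -0.08, 0.3],
    [0.02, 0, 0.35],
    [0, 0, 0.3],
    [0, 0, 0.2],
    [0, 0, 0.1],
    [0, 0, 0.05]
  ],
  "yaw": [0, 0, 0, 0, 0, 0, 0, 0]
}}

```text
time_s: 35.6
eef_pos: [0.6228, -0.1666, 0.1442]
tool_rot: [0.998, 0.052, 0.019, -0.002]
wrist_force: [-0.1, -0.4, -0.8]
gripper_width: 0.16
```

```bash
python3 - <<'E'
from h import *
bot.grab_frame("scene")
f=grab("wrist","w27")
move([0.6246,-0.171,.145],None)
cv2.imwrite("pics/w27c.png",cv2.resize(f["bgr"][140:240,205:305],None,fx=6,fy=6,interpolation=cv2.INTER_NEAREST))
E
```

```text
shift units [ 0.03  0.11 -0.01] yaw units None jaw deg -84.01 tilt [ 0.038   0.006  -0.9993] q6 1.028 pos [ 0.6229 -0.1667  0.1447] t 35.7
```

View pics/w27c.png

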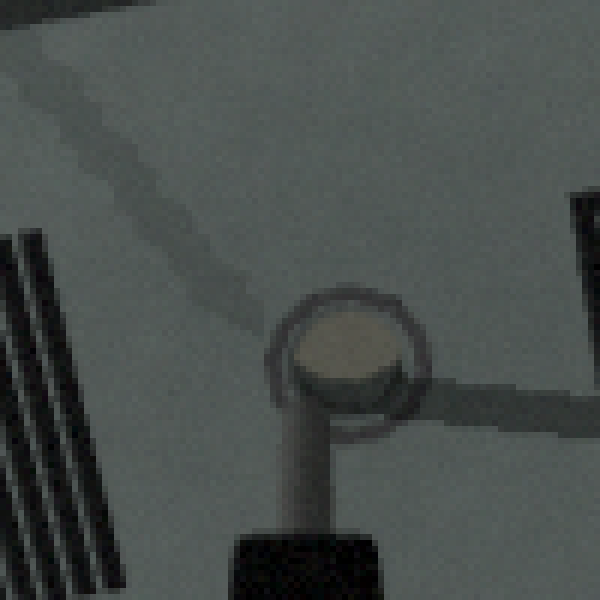

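```bash
python3 - <<'E'
from h import *
f=grab("wrist")
s=bot.read_state()["eef_pos"]
hole=plane(f,[(263.3,200.5)],.06)[0]; tip=plane(f,[(256.2,206)],s[2]-.0733)[0]
print(hole.round(4),tip.round(4),s.round(4))
d=hole-tip
move([s[0]+d[0],s[1]+d[1],.140],None)
S=grab("scene","c27");D=grab("side","s27")
for n,F in(("c27c",S),("s27c",D)):
    u=proj(F,[.6245,-.172,.08])[0].astype(int);print(n,u)
    cv2.imwrite(f"pics/{n}.png",cv2.resize(F["bgr"][u[1]-45:u[1]+45,u[0]-60:u[0]+60],None,fx=6,fy=6,interpolation=cv2.INTER_NEAREST))
E
```

```text
[ 0.6246 -0.1729  0.06  ] [ 0.6238 -0.1674  0.0721] [ 0.6233 -0.1669  0.1454]
shift units [0.   0.14 0.14] yaw units None jaw deg -84.01 tilt [ 0.0391  0.0055 -0.9992] q6 1.028 pos [ 0.6233 -0.1669  0.1454] t 35.75
c27c [219 219]
s27c [276 162]
```

View pics/c27c.png

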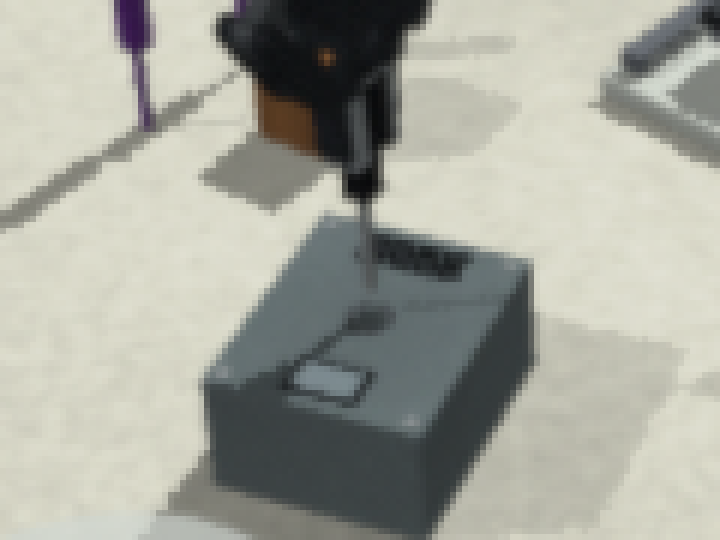

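View pics/s27c.png

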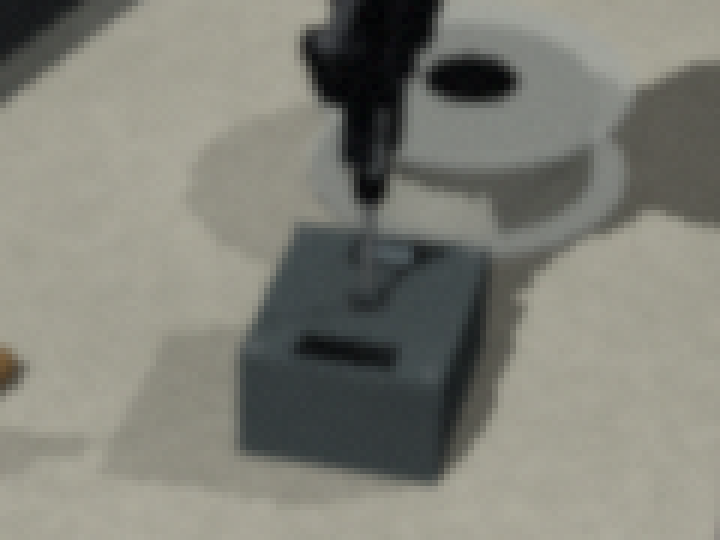

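Emit:
{"name": "drive_tool", "arguments": {
  "gripper": [-1, -1, -1, -1, -1],
  "linear": [
    [0, 0.07, 0.02],
    [0, 0.07, 0.04],
    [0, 0, 0.04],
    [0, 0, 0.02],
    [0, 0, 0.01]
  ],
  "yaw": [0, 0, 0, 0, 0]
}}

```text
time_s: 36.35
eef_pos: [0.6255, -0.1739, 0.1429]
tool_rot: [0.998, 0.052, 0.022, -0.0]
wrist_force: [-0.2, 0.0, -1.0]
gripper_width: 0.15
```

```bash
python3 - <<'E'
from h import *
f=grab("wrist","w28")
move([0.6241,-0.1724,.12],None)
cv2.imwrite("pics/w28c.png",cv2.resize(f["bgr"][140:240,205:305],None,fx=6,fy=6,interpolation=cv2.INTER_NEAREST))
E
```

```text
shift units [-0.06 -0.04  0.57] yaw units None jaw deg -84.03 tilt [ 0.0439  0.0032 -0.999 ] q6 1.02 pos [ 0.6255 -0.1739  0.1428] t 36.4
```

View pics/w28c.png

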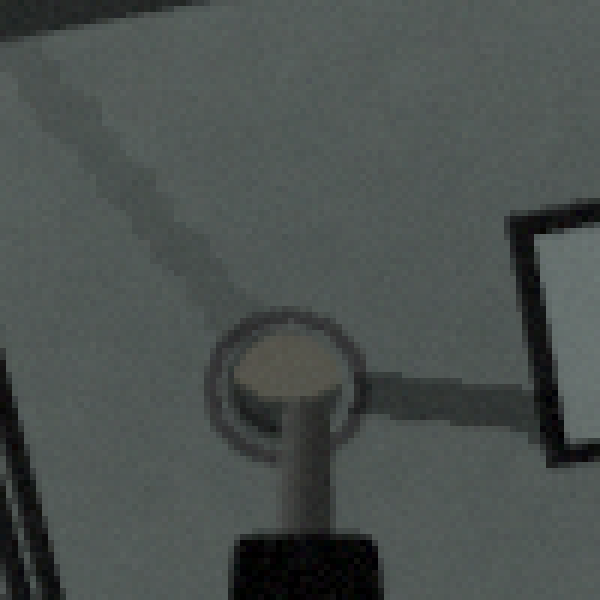

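```bash
python3 - <<'E'
from h import *
f=grab("wrist")
s=bot.read_state()["eef_pos"]
hole=plane(f,[(252.8,204.2)],.06)[0]; tip=plane(f,[(256.4,206)],s[2]-.0733)[0]
print(hole.round(4),tip.round(4),s.round(4))
d=hole-tip
print(s+d)
move([s[0]+d[0],s[1]+d[1],.130],None)
E
```

```text
[ 0.6245 -0.1724  0.06  ] [ 0.6266 -0.175   0.0695] [ 0.6255 -0.1738  0.1428]
[ 0.62336724 -0.17129272  0.1333    ]
shift units [-0.06 -0.07  0.32] yaw units None jaw deg -84.03 tilt [ 0.0438  0.0033 -0.999 ] q6 1.02 pos [ 0.6255 -0.1738  0.1428] t 36.45
```

Emit:
{"name": "drive_tool", "arguments": {
  "gripper": [-1, -1, -1, -1, -1],
  "linear": [
    [-0.05, -0.06, 0.03],
    [-0.02, 0, 0.06],
    [0, 0, 0.06],
    [0, 0, 0.04],
    [0, 0, 0.02]
  ],
  "yaw": [0, 0, 0, 0, 0]
}}

```text
time_s: 36.95
eef_pos: [0.6224, -0.1711, 0.1335]
tool_rot: [0.998, 0.052, 0.022, -0.001]
wrist_force: [0.0, 0.2, -0.5]
gripper_width: 0.155
```

```bash
python3 - <<'E'
from h import *
f=grab("wrist","w29")
move([0.6234,-0.1713,.12],None); print(bot.read_state()["wrist_force"].round(2))
cv2.imwrite("pics/w29c.png",cv2.resize(f["bgr"][140:240,205:305],None,fx=6,fy=6,interpolation=cv2.INTER_NEAREST))
E
```

```text
shift units [0.01 0.01 0.33] yaw units None jaw deg -84.01 tilt [ 0.0433  0.0036 -0.9991] q6 1.021 pos [ 0.6223 -0.1711  0.1333] t 37.0
[ 0.17 -0.16 -0.7 ]
```

View pics/w29c.png

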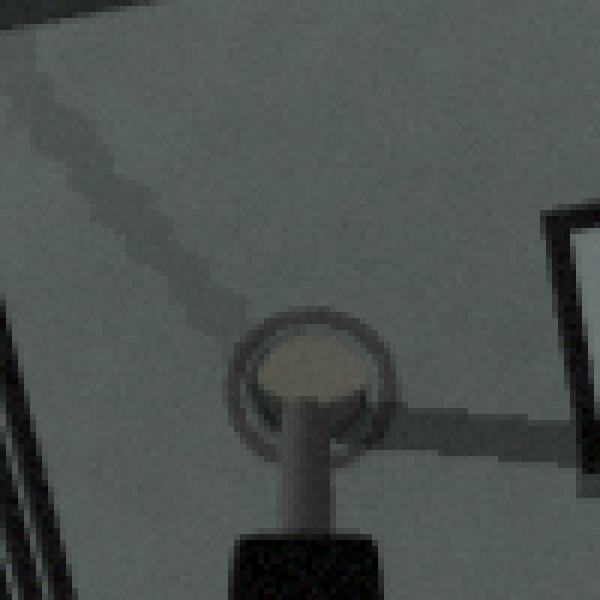

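Emit:
{"name": "drive_tool", "arguments": {
  "gripper": [-1, -1, -1, -1, -1, -1],
  "linear": [
    [0.03, 0.01, 0.05],
    [0, 0, 0.12],
    [0, 0, 0.15],
    [0, 0, 0.12],
    [0, 0, 0.07],
    [0, 0, 0.03]
  ],
  "yaw": [0, 0, 0, 0, 0, 0]
}}

```text
time_s: 37.6
eef_pos: [0.6247, -0.1713, 0.1096]
tool_rot: [0.998, 0.052, 0.022, -0.001]
wrist_force: [-0.9, 0.1, -0.5]
gripper_width: 0.156
```

```bash
python3 - <<'E'
from h import *
f=grab("wrist","w30")
move([0.6244,-0.1716,.1023],None); print(bot.read_state()["wrist_force"].round(2))
cv2.imwrite("pics/w30c.png",cv2.resize(f["bgr"][140:240,205:305],None,fx=6,fy=6,interpolation=cv2.INTER_NEAREST))
E
```

```text
shift units [-0.01  0.01  0.18] yaw units None jaw deg -84.01 tilt [ 0.0426  0.0038 -0.9991] q6 1.021 pos [ 0.6246 -0.1713  0.1094] t 37.65
[ 0.1  -0.2   0.55]
```

View pics/w30c.png

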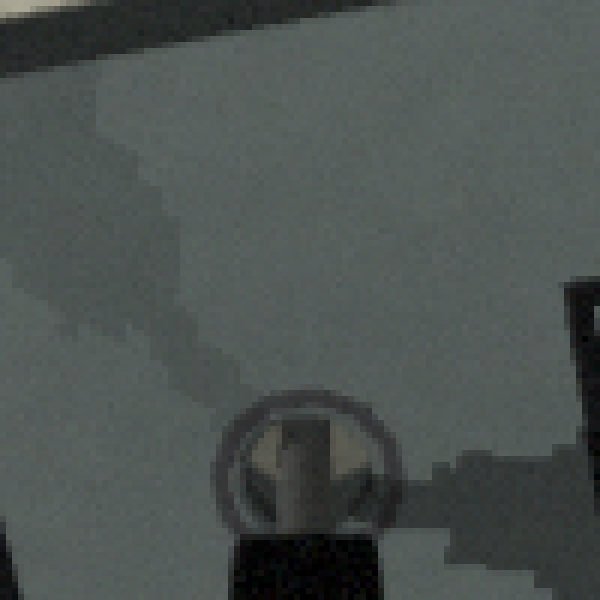

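The stylus is inside the hole, centred, with the tip about at the button. Now I'll press.

Emit:
{"name": "drive_tool", "arguments": {
  "gripper": [-1, -1, -1, -1],
  "linear": [
    [0, 0, 0.06],
    [0, 0, 0.06],
    [0, 0, 0.06],
    [0, 0, 0.06]
  ],
  "yaw": [0, 0, 0, 0]
}}

```text
time_s: 38.05
eef_pos: [0.6255, -0.1715, 0.1019]
tool_rot: [0.998, 0.052, 0.022, -0.001]
wrist_force: [-1.7, 0.4, 4.4]
gripper_width: 0.155
```

```bash
python3 - <<'E'
from h import *
for i in range(3):
    move([0.6244,-0.1716,.1023],None); print(bot.read_state()["wrist_force"].round(2)); bot.grab_frame("wrist")
E
```

```text
shift units [-0.03 -0.   -0.01] yaw units None jaw deg -83.99 tilt [ 0.0429  0.0034 -0.9991] q6 1.021 pos [ 0.6255 -0.1715  0.1019] t 38.05
[-1.65  0.42  4.36]
shift units [-0.03 -0.   -0.01] yaw units None jaw deg -83.99 tilt [ 0.0429  0.0035 -0.9991] q6 1.021 pos [ 0.6255 -0.1715  0.1018] t 38.1
[-2.99  0.59  4.88]
shift units [-0.03 -0.   -0.01] yaw units None jaw deg -83.99 tilt [ 0.0428  0.0035 -0.9991] q6 1.021 pos [ 0.6255 -0.1715  0.1019] t 38.15
[-1.97  0.55  4.37]
```

Emit:
{"name": "drive_tool", "arguments": {
  "gripper": [-1, -1],
  "linear": [
    [-0.01, 0, 0.06],
    [0, 0, 0.07]
  ],
  "yaw": [0, 0]
}}

```text
time_s: 38.4
eef_pos: [0.626, -0.1717, 0.1014]
tool_rot: [0.998, 0.053, 0.021, -0.001]
wrist_force: [-6.5, 2.9, 15.5]
gripper_width: 0.154
```

```bash
python3 - <<'E'
from h import *
for i in range(3):
    move([0.6244,-0.1716,.1023],None); print(bot.read_state()["wrist_force"].round(2)); bot.grab_frame("wrist")
E
```

```text
shift units [-0.04 -0.01 -0.02] yaw units None jaw deg -83.97 tilt [ 0.0428  0.0037 -0.9991] q6 1.02 pos [ 0.626  -0.1717  0.1014] t 38.4
[-6.48  2.93 15.48]
shift units [-0.04 -0.01 -0.02] yaw units None jaw deg -83.97 tilt [ 0.0426  0.0037 -0.9991] q6 1.02 pos [ 0.626  -0.1717  0.1015] t 38.45
[-7.39  3.05 13.02]
shift units [-0.04 -0.01 -0.02] yaw units None jaw deg -83.96 tilt [ 0.0426  0.0036 -0.9991] q6 1.02 pos [ 0.626  -0.1717  0.1015] t 38.5
[-5.34  1.64 12.69]
```

```bash
python3 - <<'E'
from h import *
f=grab("wrist","w31")
cv2.imwrite("pics/w31c.png",cv2.resize(f["bgr"][100:340,156:356],None,fx=2.4,fy=2.4,interpolation=cv2.INTER_CUBIC))
S=grab("scene","c31");D=grab("side","s31")
for n,F in(("c31c",S),("s31c",D)):
    u=proj(F,[.6245,-.05,.05])[0].astype(int)
    cv2.imwrite(f"pics/{n}.png",cv2.resize(F["bgr"][max(0,u[1]-80):u[1]+80,max(0,u[0]-110):u[0]+110],None,fx=3.4,fy=3.4,interpolation=cv2.INTER_CUBIC))
move([0.6244,-0.1716,.1023],None); print(bot.read_state()["wrist_force"].round(2))
E
```

```text
shift units [-0.04 -0.01 -0.02] yaw units None jaw deg -83.97 tilt [ 0.0428  0.0036 -0.9991] q6 1.02 pos [ 0.626  -0.1716  0.1015] t 38.7
[-6.55  1.23 12.63]
```

View pics/w31c.png

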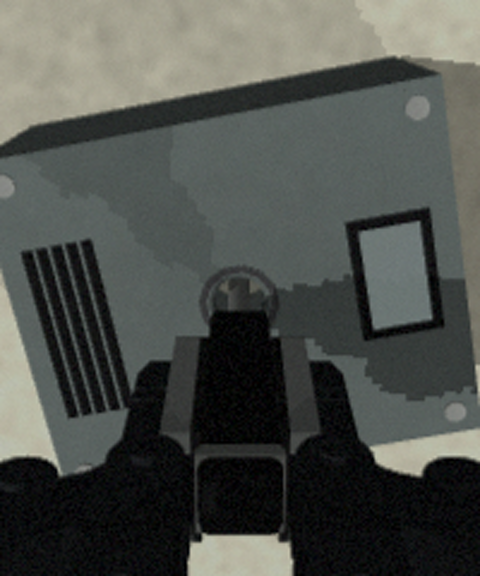

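View pics/c31c.png

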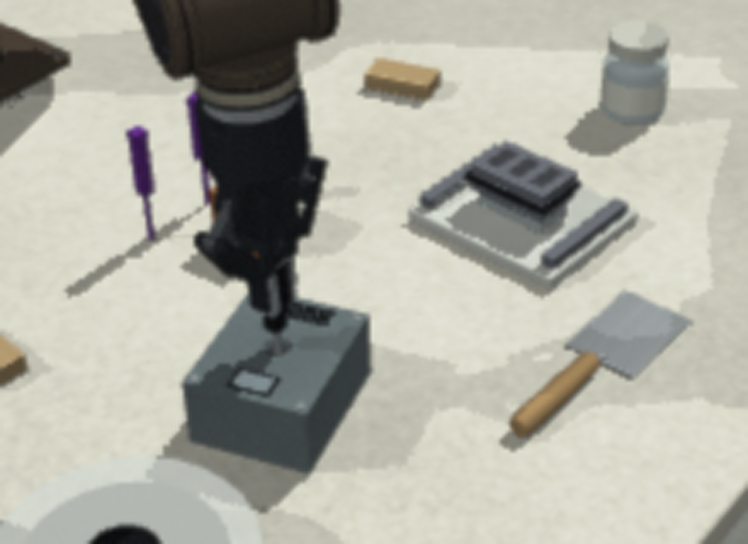

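View pics/s31c.png

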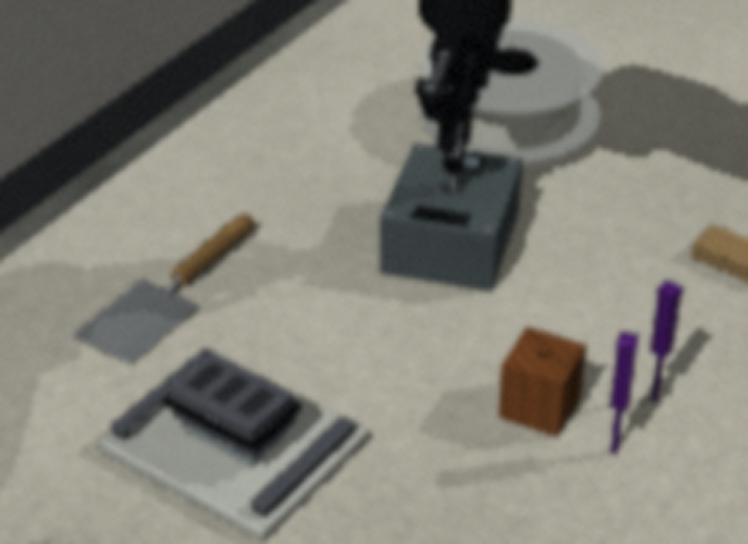

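```bash
python3 - <<'E'
from h import *
s=bot.read_state();print(s["wrist_force"].round(2),s["gripper_width"],s["time_s"])
print(bot.sign_off())
E
```

```text
[-6.55  1.23 12.63] 0.15664449731410454 38.7
the job is handed in; nothing more can be done
None
```

The job is handed in at 38.7 s. The sheet lies on the bottom tile, the second tile is on the sheet, and the stylus is through the hole, still gripped and holding the button down.

**Stack:** Wrist-camera checks put the sheet within about 0.5 mm and 0.2° of the bottom tile's pose from before I covered it. The second tile is square to the sheet within about 0.1°. It is centred across the width but sits about 1.5 to 2 mm off along the length, and I did not correct that. I did not re-measure the bottom tile after placing on it.

**Button:** I had no direct reading of the button's travel. The tip, worked out from the tool pose, is about 28 mm above the table, where fully down is 29 mm. The push holds steady at about 12.6 N against the 5 N needed, and the descent stopped there. The handle has not slipped in the grip. There is a side load of about 6.5 N on the stylus.

**Rest of the scene:** The spool, jar, scraper and purple look-alikes looked undisturbed in the last pictures.

**Off during the run:** The tool tilt drifted by up to about 2.7° during moves and I had to correct it several times. It was about 2.5° at the end, matched to the angle at which I gripped the stylus, so the stylus should be upright.

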